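# Set the hold-down stop of a slide-rack chute with a driver and a setting block

### The job

Set the hold-down stop on the slanting slide-rack chute: with the red-handled driver from its stand, turn the slotted brass stop screw down (clockwise) until its sprung white nose just drags on the blue setting block lying beneath it. Then draw the block straight up the chute from under the nose, feeling it drag, set it down gently and flat on the cork pad, put the driver back upright in its stand, and leave the stop as you set it and the cup, slide box and mouse where they are.

Things in the scene. Friction and masses are not known exactly. Their poses are not given: they have to be found in the camera images.
- chute: White fixed bench unit, a chute for microscope-slide racks: base 215 x 120 mm, cheeks carrying a bed that slopes 25 degrees. Origin on the bench right under the bed's origin; x level, towards the high end; z up. The low end faces the robot (yaw within 0.25 rad). The high end is 150 mm from the origin, 145 mm high.
- bed: The sloping, slippery aluminium bed, 200 x 108 mm. Origin on its surface under the nose, 60 mm above the bench; x up the slope, y across, z square to the bed, 25 degrees from vertical, leaning to the low end. It reaches from x = -40 to 160 mm; rails 16 mm high, 76 mm apart; black ledge at x = -25 mm, 14 mm high.
- gate (a point): Middle of the grey gate beam across the bed, axes as the bed's: 32 mm along the slope (x = -16 to 16), from 46 to 66 mm above the bed, on posts beyond the rails; a brass bush on it reaches 72 mm. The stop screw runs through it along the bed's z.
- stop_spindle: The stop as a whole: slotted brass head, threaded spindle 18 mm thick, sprung white nose at the foot. Its frame is the bed's, shifted down the bed's z as far as the screw has been turned down (1.59 mm per rad). Turn it with the driver only, never with the fingers.
- stop_screw (a joint): Angle of the stop screw, rad, growing clockwise seen from its head. Thread of 10 mm per turn: screw and nose go down 1.59 mm per rad. The free nose tip stands 26.0 mm - 1.59 mm x angle above the bed, so it meets the block's top at 2.51. Starts between 1.0 and 2.0; range -0.3 to 6.6. Takes 0.08 N m to turn; stays where left.
- slot (a point): Middle of the floor of the screw's slot; x along the slot, z out along the screw axis (the bed's z). Brass head 34 mm across; the slot runs right across it, 5.5 mm wide, 9 mm deep, its top edges broken out to 8.5 mm. At angle 0 the floor is 95 mm and the head's top 104 mm above the bed.
- nose (a joint): How far the sprung white nose is pushed up into the screw, m: 0 free, 6 mm at most, spring 1 N per mm. The block just drags, as wanted, with the nose pushed in 1 to 3 mm (0.4 to 3.6 mm is allowed).
- nose_tip (a point): Lowest point of the round white nose, 14 mm thick, under the gate beam. Moves with the screw and as the nose is pushed in.
- block: Loose blue setting block, 110 x 70 x 22 mm, about 0.4 kg. Origin in the middle of its underside; x along its length, z out of its top. Starts on the bed against the ledge, x up the slope, so that its middle is 30 mm up the slope from the nose's axis. It must be drawn about 50 mm up the slope to be clear of the gate before it is lifted.
- lug (a point): Middle of the block's steel holding lug: 30 mm long (block x), 16 mm thick (block y), from 22 to 67 mm above the block's underside. This point is 35 mm from the block's middle along its x, 50 mm above the underside.
- driver: Flat-bladed driver, 155 mm, about 0.18 kg, upright in its stand. Origin at the blade's tip; z along the axis to the handle; x along the blade's width. Blade 18 mm wide, 2.4 mm thick at the tip, 4.2 mm at z = 10; collar 38 mm across, underside at z = 70; red handle z = 75 to 155, 36 mm wide (x), 24 mm thick between its flats (y), white stripe along x on its end.
- stand: Grey fixed block, 90 x 80 mm, 80 mm high, with a 24 mm square hole, 74 mm deep, in the middle of its top. Origin in the middle of its underside, z up. With the driver's collar resting on it the blade's tip is 10 mm above the bench.
- pad: Cork pad, fixed, 170 (x) x 130 (y) x 6 mm. Origin in the middle of its underside.
- cup: White paper cup, 80 mm across, 100 mm high, loose: leave it alone. Origin in the middle of its underside.
- slide_box: Green slide box, 100 x 85 x 36 mm, loose: leave it alone. Origin in the middle of its underside.
- mouse: Black computer mouse, 105 x 62 x 30 mm, loose: leave it alone. Origin in the middle of its underside.
There are look-alikes about, which are no part of the job. There is more than one size of the chute; the one meant has the size given above.

How it is judged:
By the outcome, as a careful person would: the job done as asked, in the order asked, and still so for the second after the job is handed in, with the robot touching nothing.
It also fails if it takes over 72 s, if anything falls off the work surface, if the arm or the gripper's body presses on something with over 40 N, if the wrist force passes 120 N, or if a joint passes its speed limit or range.

### The arm

A 6-joint arm with a two-finger parallel gripper is mounted at the origin on the work surface. World frame = base frame: x ahead of the robot, y to its left, z up, the work surface at z = 0. Lengths are in mm, angles in rad, forces in N, time in s.
With the tool pointing down it reaches from about 400 to 925 mm from the base axis. Payload 12.5 kg.
Tool frame: the origin (TCP) lies on the centre line of the jaws, within the pads' length; the fingertips stand 14 mm ahead of it and the grasp point (between the pads) lies 5 mm behind it; z points along the fingers, y is the direction in which the jaws open and shut (so a half turn about z gives the same grasp; the last joint's range is limited). The gripper opens to 95 mm and grips with 3 to 60 N. Pads are 20 mm wide; open, the fingers measure 119 mm over their backs; the gripper's body (75 mm by 180 mm) begins 59 mm behind the grasp point.
Start: joints at [1.062, 0.491, 1.559, -0, 1.092, -0.106], TCP at [244.982, 575.003, 228.661] pointing down, gripper open.
Joint ranges: [-3.1, 3.1], [-0.84, 2.19], [0.05, 2.79], [-1.13, 4.28], [0.06, 2.93], [-2.69, 2.69]. Speed limits (rad/s): [2.22, 2.22, 2.79, 3.14, 3.14, 3.14].

### API

Orientations are given as [roll, pitch, yaw] about the fixed x, y, z axes, in that order (R = Rz(yaw) Ry(pitch) Rx(roll)).
In Python, from cell import * gives the robot as it stands.
- The arm moves only by the tool play_rows, never from a script. Its argument "moves" is a list of rows, each a list of 7 numbers: the shift along the tool's x, y, z in m, then the turn, a rotation vector about the tool's x, y, z in rad, then the opening in per cent of the stroke, from 0 (shut) to 100 (fully open). In form: [[tx, ty, tz, ax, ay, az, claw], ...]. A call has 1 to 8 rows; each row shifts and turns the pose as measured when the row begins, along the tool's axes as they then stand; what a row does not reach is not made up. A row lasts 1/10 s, in which the tool goes at most 50 mm and 8.59 degrees, less where a joint would pass 70% of its speed; a pose out of reach is approached as far as the arm can. A call is refused whole if a number of a shift passes 0.05 or a number of a turn 0.15, either way. A call with a gripper value outside its range is refused whole. The fingers move at their own pace and stop on an object; the grip force is fixed at half the most. Time passes only in rows, so rows that do not move let the fingers close. It gives the time, the measured TCP pose, the force and the opening at its end, in the units of the state.
- state(): the state, without advancing time (a new reading comes with each control period).
- read_camera(name): name is "side" or "top"; returns a dict with "img" (384x512x3 uint8, red, green, blue), "fx", "fy", "cx", "cy" (pixels), "k1" (the pictures are not rectified: a ray, as slopes to the right and down, at radius r is drawn at 1 + k1 r^2 times it, then the intrinsics apply), "R" (3x3) and "t" (3): a world point X has camera coordinates R X + t. Camera axes: x right, y down, z forward; pixel columns grow to the right and rows downward; lengths in mm; the calibration is good to about 2 mm. A picture is of the moment at which its call begins. There is no depth.
- job_done(): hands the job in, once; it reports no verdict.
The state is a dict: "t": time; "joints": joint angles; "qvel": joint speeds; "tau": joint torques, N m; "eef_pos": TCP position; "tcp_rot": TCP orientation; "ft_force": force on the tool from outside, world axes, zero at the start; "moment": the same for the moment, N m; "opening": opening from 0.0 (shut) to 1.0 (fully open).
Only numpy, scipy, OpenCV 4.12 (cv2) and the standard library are available. Lean on these libraries where they do the work, as an engineer would, in place of code of your own. Each camera call takes 0.05 s, during which the arm holds its last target.

## Working session

There is one attempt and no reset: what is moved stays moved. The work goes in short steps, Python scripts to look and compute and a tool call to move; the robot and the scene stay as the last step left them, time stands still between calls to the robot, and variables do not carry over. Pictures are saved under pics/ and viewed, and the job is handed in when it is done.

Besides the shell and the picture viewer there is one more tool, called after "Emit:" as name(argument=value, ...) on one line, values as JSON. play_rows: Moves the arm, as the interface text tells. Its arguments: {"type":"object","properties":{"moves":{"type":"array"}},"required":["moves"]}

```bash
ls; mkdir -p pics; python3 - <<'E'
from cell import *
import cv2
s=state();print(s)
for n in("side","top"):
    c=read_camera(n);print(n,c["fx"],c["fy"],c["cx"],c["cy"],c["k1"],c["R"],c["t"])
    cv2.imwrite(f"pics/{n}0.png",cv2.resize(c["img"][:,:,::-1],(768,576),interpolation=cv2.INTER_CUBIC))
E
```

```text
pics
{'t': 0.0, 'joints': array([ 1.06242551e+00,  4.91570878e-01,  1.55947719e+00,  3.17965967e-06,
        1.09169085e+00, -1.05630170e-01]), 'qvel': array([-0.00040056,  0.00179122, -0.00111404, -0.00188495,  0.00116648,
       -0.00055576]), 'tau': array([-1.29514810e-03, -6.12632632e+01, -2.58187151e+01,  6.91069616e-02,
        4.81841702e-02, -5.67055599e-05]), 'eef_pos': array([244.84195613, 574.78566192, 228.0451548 ]), 'tcp_rot': array([-3.14045307e+00, -1.23659905e-04,  2.73885047e+00]), 'ft_force': array([ 0.12093305, -0.51724385,  0.23925443]), 'moment': array([0.01513517, 0.0325572 , 0.01265276]), 'opening': 0.9979952659264931}
side 457.7230826241076 457.7230826241076 254.57619945742962 188.54485272270148 -0.162186140479203 [[ 0.92766757 -0.37321035  0.01212114]
 [-0.19119271 -0.50261904 -0.84310109]
 [ 0.32074636  0.77980006 -0.53761848]] [-449.19245145  226.17967465 1131.31774024]
top 423.45232294512573 423.45232294512573 252.48098033877062 198.4461593993663 -0.03120668828379782 [[-3.40730683e-02 -9.99419338e-01 -1.15316245e-04]
 [-9.77232175e-01  3.33408214e-02 -2.09536790e-01]
 [ 2.09418965e-01 -7.02687062e-03 -9.77800757e-01]] [  95.88587784  515.62358586 1364.54353338]
```

View pics/side0.png

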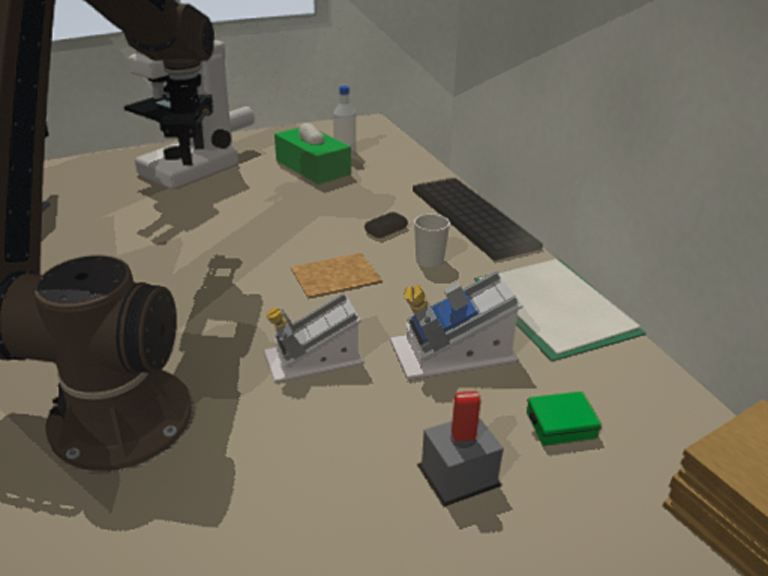

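View pics/top0.png

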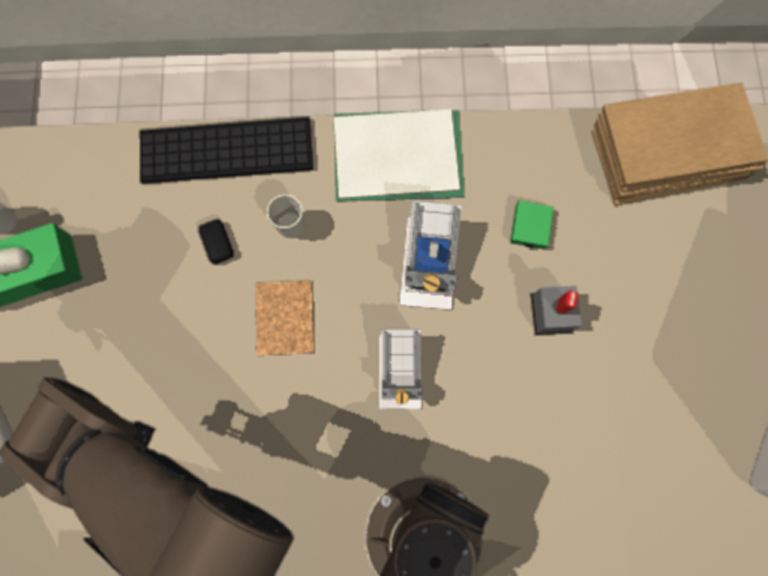

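Seen (768×576 views): the big chute with the blue block at side (455,325) / top (432,255). A smaller look-alike chute without a block is at side (315,335) / top (401,370). The stand with the red driver is at side (462,455) / top (557,310), and the pad at side (337,273) / top (285,317). The cup, mouse and green slide box are also visible, plus a green tissue box that isn't part of the job. Next I'll take close crops.

```bash
cat > h.py <<'E'
from cell import *
import numpy as np, cv2
from scipy.optimize import least_squares
from scipy.spatial.transform import Rotation as Ro
def proj(c,X):
    X=np.atleast_2d(X)@c["R"].T+c["t"]; a=X[:,:2]/X[:,2:]
    r2=(a**2).sum(1,keepdims=True); a=a*(1+c["k1"]*r2)
    return a*[c["fx"],c["fy"]]+[c["cx"],c["cy"]]
def crop(c,u0,v0,u1,v1,k,name,pts=None):
    im=cv2.resize(c["img"][v0:v1,u0:u1,::-1],None,fx=k,fy=k,interpolation=cv2.INTER_CUBIC)
    for i in range((u0+9)//10*10,u1,10):
        cv2.line(im,(int((i+.5-u0)*k),0),(int((i+.5-u0)*k),4),(0,255,255),1)
        if i%20==0: cv2.putText(im,str(i),(int((i-u0)*k),14),0,.35,(0,255,255))
    for i in range((v0+9)//10*10,v1,10):
        cv2.line(im,(0,int((i+.5-v0)*k)),(4,int((i+.5-v0)*k)),(0,255,255),1)
        if i%20==0: cv2.putText(im,str(i),(6,int((i-v0)*k)+4),0,.35,(0,255,255))
    if pts is not None:
        for p in pts: cv2.circle(im,(int((p[0]+.5-u0)*k),int((p[1]+.5-v0)*k)),2,(255,0,255),-1)
    cv2.imwrite("pics/"+name,im)
E
python3 - <<'E'
from h import *
import pickle
S=read_camera("side");T=read_camera("top");pickle.dump((S,T),open("c0.pkl","wb"))
crop(S,255,175,355,255,8,"s_ch.png");crop(S,270,255,345,340,7,"s_st.png")
crop(T,255,125,320,215,6,"t_ch.png");crop(T,345,180,400,230,10,"t_st.png")
E
```

```text
(no output)
```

View pics/s_ch.png

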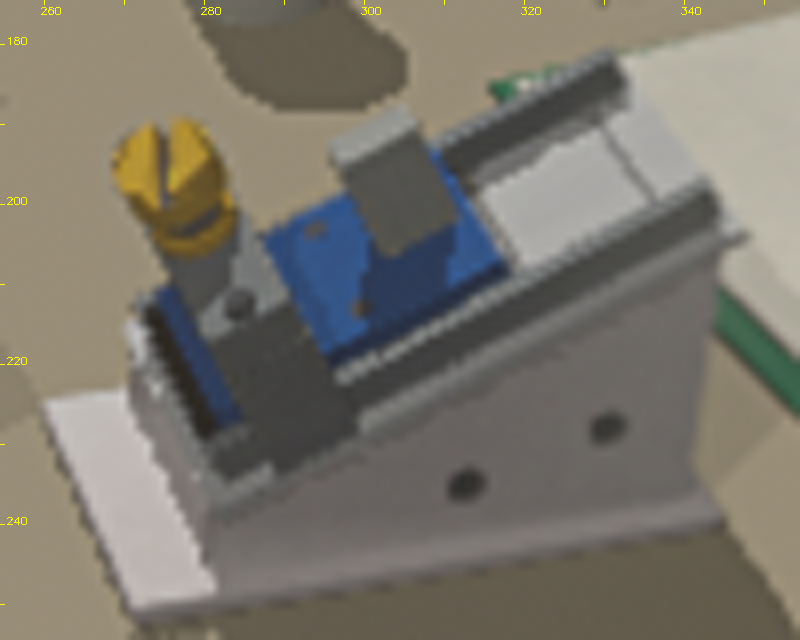

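View pics/t_ch.png

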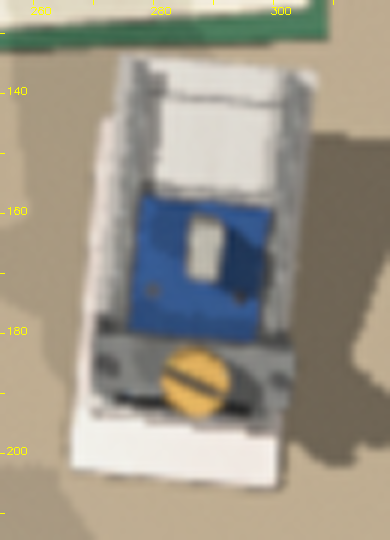

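View pics/s_st.png

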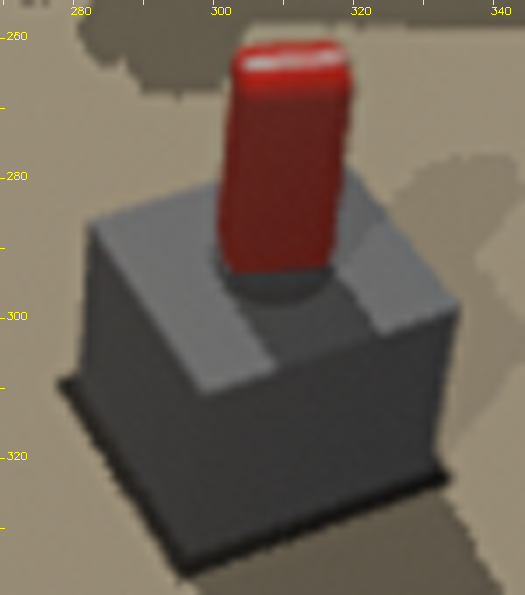

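View pics/t_st.png

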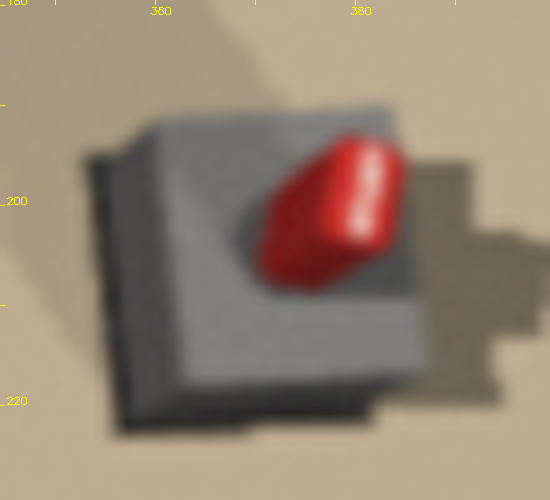

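```bash
cat > fit.py <<'E'
from h import *
import pickle
S,T=pickle.load(open("c0.pkl","rb"))
c25,s25=np.cos(np.radians(25)),np.sin(np.radians(25))
def tri(ps,pt):
    return least_squares(lambda X:np.r_[(proj(S,X)-ps)[0],(proj(T,X)-pt)[0]],[500,0,50]) 
def b2c(p): x,y,z=p; return np.array([x*c25-z*s25,y,60+x*s25+z*c25])
def c2w(P,p):
    c,s=np.cos(P[2]),np.sin(P[2]); return np.array([P[0]+c*p[0]-s*p[1],P[1]+s*p[0]+c*p[1],p[2]])
if __name__=="__main__":
    s=lambda x,y:np.array([x/8+254.5,y/8+174.5]); t=lambda x,y:np.array([x/6+254.5,y/6+124.5])
    for n,a,b in [("head",s(168,155),t(196,383)),("lugtop c",s(375,137),t(206,247)),
      ("blk up L",s(435,148),t(142,197)),("blk up R",s(508,268),t(273,210)),
      ("base lowL",s(45,402),t(70,467)),("base lowR",s(130,605),t(278,487))]:
        r=tri(a,b);print(n,r.x.round(1),r.fun.round(2))
    s2=lambda x,y:np.array([x/7+269.5,y/7+254.5]); t2=lambda x,y:np.array([x/10+344.5,y/10+179.5])
    for n,a,b in [("st fl",s2(92,222),t2(152,122)),("st nl",s2(207,393),t2(183,385)),("st nr",s2(459,302),t2(428,372)),
       ("strp a",s2(247,66),t2(365,233)),("strp b",s2(340,56),t2(374,150)),("hand top",s2(291,60),t2(368,193))]:
        r=tri(a,b);print(n,r.x.round(1),r.fun.round(2))
E
python3 fit.py
```

```text
head [527.8 -31.2 150.4] [-0.28  0.07  0.08 -0.33]
lugtop c [600.8 -40.1 146.4] [ 0.22 -0.06 -0.07  0.26]
blk up L [640.9 -10.2 114.3] [-0.06  0.02  0.02 -0.07]
blk up R [631.3 -81.5 112.5] [ 0.01 -0.   -0.    0.02]
base lowL [513.4  31.    9.7] [-0.12  0.03  0.03 -0.15]
base lowR [495.8 -87.2  13.4] [ 0.13 -0.03 -0.04  0.17]
st fl [ 474.  -264.8   59.6] [11.07 -2.81 -3.8  16.08]
st nl [ 463.9 -303.9    9.1] [-3.3   0.82  1.15 -4.96]
st nr [ 489.1 -373.3  102.4] [-11.     2.99   4.55 -17.09]
strp a [ 467.3 -316.8  165.3] [ 0.07 -0.02 -0.03  0.11]
strp b [ 494.8 -322.7  165. ] [-0.22  0.06  0.09 -0.32]
hand top [ 480.5 -319.2  165.3] [-0.06  0.02  0.02 -0.09]
```

```bash
cat > fit2.py <<'E'
from fit import *
s=lambda x,y:np.array([x/8+254.5,y/8+174.5]); t=lambda x,y:np.array([x/6+254.5,y/6+124.5])
ths=104-1.59*1.3
obs=[("S",(0,0,ths),s(168,155)),("T",(0,0,ths),t(196,383)),
("S",(65,0,67),s(375,137)),("T",(65,0,67),t(206,247)),
("S",(85,35,22),s(435,148)),("T",(85,35,22),t(142,197)),("S",(85,-35,22),s(508,268)),("T",(85,-35,22),t(273,210))]
def res(P):
    o=[]
    for c,p,m in obs:
        o.append((proj(S if c=="S" else T,c2w(P,b2c(p)))[0]-m-(P[3:5] if c=="S" else P[5:7]))/0.4)
    return np.r_[np.ravel(o),P[3:7]/0.8]
r=least_squares(res,[570,-37,-.14,0,0,0,0]);P=r.x
print(P.round(3));print((r.fun[:-4].reshape(-1,2)*.4).round(2))
for th in (1.0,1.2,1.4,1.6,1.8,2.0):
    o=[]
    for c,k in((S,"S"),(T,"T")):
        a=[proj(c,c2w(P,b2c((e*17*np.cos(th),-e*17*np.sin(th),104-1.59*th))))[0] for e in(-1,1)]
        d=a[1]-a[0];o.append(np.degrees(np.arctan2(d[1],d[0]))%180);o+=list(np.round(np.array(a)-(P[3:5] if k=="S" else P[5:7]),1))
    print(th,o)
crop(S,265,180,292,210,20,"s_hd.png");crop(T,270,175,305,203,20,"t_hd.png")
E
python3 fit2.py
```

```text
[ 5.69347e+02 -3.73280e+01 -1.34000e-01  1.00000e-03 -4.83000e-01
  2.68000e-01 -9.70000e-02]
[[-0.61  0.09]
 [ 0.   -0.01]
 [ 0.09  0.19]
 [ 0.13  0.53]
 [ 0.31  0.28]
 [ 0.23 -0.21]
 [ 0.21 -0.69]
 [-0.29 -0.33]]
1.0 [np.float64(15.287322272861532), array([270.2, 192.6]), array([279.5, 195.1]), np.float64(153.58705106246074), array([282.3, 190.8]), array([292.1, 185.9])]
1.2 [np.float64(29.266938060968144), array([271.1, 191.8]), array([278.7, 196.1]), np.float64(164.79081192905903), array([281.9, 189.8]), array([292.4, 186.9])]
1.4 [np.float64(46.117275080179574), array([272.2, 191.1]), array([277.7, 196.9]), np.float64(175.9817895470237), array([281.7, 188.7]), array([292.6, 187.9])]
1.6 [np.float64(64.86357842830633), array([273.3, 190.6]), array([276.6, 197.7]), np.float64(7.20095813858874), array([281.8, 187.6]), array([292.5, 189. ])]
1.8 [np.float64(83.25748484175024), array([274.5, 190.2]), array([275.5, 198.3]), np.float64(18.485354444824946), array([282. , 186.6]), array([292.3, 190. ])]
2.0 [np.float64(99.3171388491075), array([275.8, 189.9]), array([274.3, 198.7]), np.float64(29.862725763403457), array([282.5, 185.6]), array([291.8, 190.9])]
```

```bash
python3 -c "
import cv2,numpy as np
a=cv2.imread('pics/s_hd.png');b=cv2.imread('pics/t_hd.png');b=cv2.copyMakeBorder(b,0,600-b.shape[0],0,0,0) if b.shape[0]<600 else b
print(a.shape,b.shape)
cv2.imwrite('pics/hd.png',cv2.resize(np.hstack([a,b]),None,fx=.64,fy=.64))"
```

```text
(600, 540, 3) (600, 700, 3)
```

View pics/hd.png

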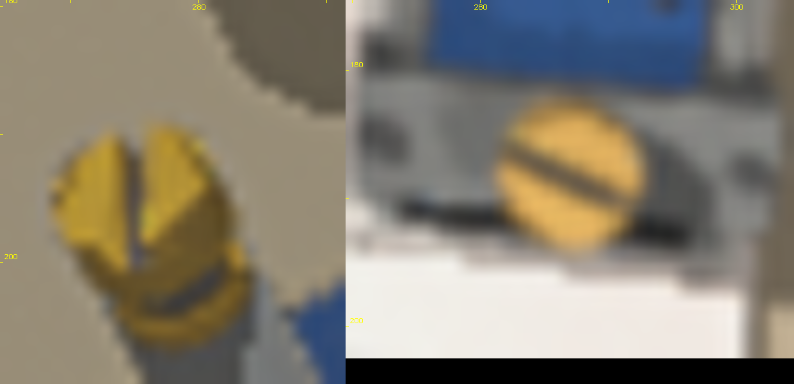

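Angle from the slot direction: about 1.93 in the top view and 1.84 in the side view, so roughly 1.88. That is within 1–2, and the turn needed is about +1.9 rad. The look-alikes are the small chute at side px (210,223), empty and with base about 80% size, and the green tissue box at (208,102). The chosen big chute measures 119.5 mm across its base (120 given), so the choice holds. Now I'll plan the reach to the driver.

```bash
cat > plan.py <<'E'
from h import *
def cur():
    s=state(); return s,np.array(s["eef_pos"]),Ro.from_euler("xyz",s["tcp_rot"])
def down(yaw): return Ro.from_euler("xyz",[np.pi,0,yaw])
def rows(p0,R0,p1,R1,claw,maxt=48,maxr=.145,n=None,extra=0,spin=None):
    """straight move; returns rows in tool axes"""
    rv=(R0.inv()*R1).as_rotvec()
    if spin is not None and np.dot(rv,spin)<0:  # go the other way round
        a=np.linalg.norm(rv); rv=rv/a*(a-2*np.pi)
    N=n or int(max(np.ceil(np.linalg.norm(p1-p0)/maxt),np.ceil(np.abs(rv).max()/maxr),np.ceil(np.linalg.norm(rv)/.148),1))
    out=[]
    for k in range(N):
        Rk=R0*Ro.from_rotvec(rv*k/N); d=Rk.inv().apply((p1-p0)/N)/1000
        out.append([round(float(v),4) for v in d]+[round(float(v),3) for v in rv/N]+[claw])
    return out
def show(rs):
    for i in range(0,len(rs),8): print(str(rs[i:i+8]).replace("-0.0,","0,").replace("0.0,","0,").replace(" ",""))
def go(p1,R1,claw,**k):
    s,p,R=cur(); print("t",round(s["t"],2),"p",p.round(1),"rpy",s["tcp_rot"].round(3),"F",s["ft_force"].round(1),"op",round(s["opening"],3))
    show(rows(p,R,np.array(p1,float),R1,claw,**k))
E
python3 - <<'E'
from plan import *
s,p,R=cur()
A=np.array([500,180,300.]);RA=down(1.3)
r=rows(p,R,A,RA,50); r2=rows(A,RA,np.array([480.5,-319.,230]),down(-.21),50)
show(r);print();show(r2)
E
```

```text
[[-0.0389,-0.0263,-0.0072,0,0,0.144,50],[-0.0423,-0.0205,-0.0072,0,0,0.144,50],[-0.0448,-0.0142,-0.0072,0,0,0.144,50],[-0.0464,-0.0076,-0.0072,0,0,0.144,50],[-0.047,-0.0009,-0.0072,0,0,0.144,50],[-0.0466,0.0059,-0.0072,0,0,0.144,50],[-0.0453,0.0125,-0.0072,0,0,0.144,50],[-0.0431,0.0189,-0.0072,0,0,0.144,50]]
[[-0.0399,0.0248,-0.0072,0,0,0.144,50],[-0.0359,0.0303,-0.0072,0,0,0.144,50]]

[[-0.0442,0.0104,0.0064,0,0,0.137,50],[-0.0423,0.0164,0.0064,0,0,0.137,50],[-0.0397,0.022,0.0064,0,0,0.137,50],[-0.0363,0.0272,0.0064,0,0,0.137,50],[-0.0322,0.032,0.0064,0,0,0.137,50],[-0.0276,0.0361,0.0064,0,0,0.137,50],[-0.0224,0.0395,0.0064,0,0,0.137,50],[-0.0168,0.0422,0.0064,0,0,0.137,50]]
[[-0.0108,0.0441,0.0064,0,0,0.137,50],[-0.0047,0.0452,0.0064,0,0,0.137,50],[0.0015,0.0454,0.0064,0,0,0.137,50]]
```

Emit:
play_rows(moves=[[-0.039, -0.026, -0.007, 0, 0, 0.144, 50], [-0.042, -0.0205, -0.007, 0, 0, 0.144, 50], [-0.045, -0.014, -0.007, 0, 0, 0.144, 50], [-0.0465, -0.0075, -0.007, 0, 0, 0.144, 50], [-0.047, -0.001, -0.007, 0, 0, 0.144, 50], [-0.0465, 0.006, -0.007, 0, 0, 0.144, 50], [-0.045, 0.0125, -0.007, 0, 0, 0.144, 50], [-0.043, 0.019, -0.007, 0, 0, 0.144, 50]])

```text
t: 1.0
eef_pos: [447.6, 249.2, 284.0]
tcp_rot: [-3.139, 0.002, 1.552]
ft_force: [0.5, 0.8, 0.3]
opening: 0.501
```

```bash
python3 - <<'E'
from plan import *
s,p,R=cur();print(s['joints'].round(2))
go([500,180,300],down(1.3),50)
E
```

```text
[ 0.38  0.27  1.75 -0.    1.12  0.4 ]
t 1.0 p [447.6 249.2 284. ] rpy [-3.139e+00  2.000e-03  1.552e+00] F [0.5 0.8 0.3] op 0.501
[[-0.0341,0.0268,-0.008,-0.001,0.001,0.126,50],[-0.0305,0.0309,-0.008,-0.001,0.001,0.126,50]]
```

```bash
python3 - <<'E'
from plan import *
go([480.5,-319.,230],down(-.21),50)
E
```

```text
t 1.0 p [447.6 249.2 284. ] rpy [-3.139e+00  2.000e-03  1.552e+00] F [0.5 0.8 0.3] op 0.501
[[-0.0436,0.0033,0.0043,0,0,0.136,50],[-0.0428,0.0092,0.0042,0,0,0.136,50],[-0.0412,0.0149,0.0042,0,0,0.136,50],[-0.0388,0.0203,0.0042,0,0,0.136,50],[-0.0357,0.0254,0.0042,0,0,0.136,50],[-0.0319,0.03,0.0042,0,0,0.136,50],[-0.0276,0.034,0.0042,0,0,0.136,50],[-0.0227,0.0374,0.0042,0,0,0.136,50]]
[[-0.0174,0.0402,0.0042,0,0,0.136,50],[-0.0119,0.0421,0.0042,0,0,0.136,50],[-0.0061,0.0434,0.0042,0,0,0.136,50],[-0.0001,0.0438,0.0042,0,0,0.136,50],[0.0058,0.0434,0.0042,0,0,0.136,50]]
```

Emit:
play_rows(moves=[[-0.0435, 0.0035, 0.004, 0, 0, 0.136, 50], [-0.043, 0.009, 0.004, 0, 0, 0.136, 50], [-0.041, 0.015, 0.004, 0, 0, 0.136, 50], [-0.039, 0.0205, 0.004, 0, 0, 0.136, 50], [-0.0355, 0.0255, 0.004, 0, 0, 0.136, 50], [-0.032, 0.03, 0.004, 0, 0, 0.136, 50], [-0.0275, 0.034, 0.004, 0, 0, 0.136, 50], [-0.0225, 0.0375, 0.004, 0, 0, 0.136, 50]])

```text
t: 1.8
eef_pos: [461.4, -115.3, 253.1]
tcp_rot: [3.139, -0.002, 0.416]
ft_force: [1.1, 0.8, -0.2]
opening: 0.5
```

Emit:
play_rows(moves=[[-0.0175, 0.04, 0.004, 0, 0, 0.136, 50], [-0.012, 0.042, 0.004, 0, 0, 0.136, 50], [-0.006, 0.0435, 0.004, 0, 0, 0.136, 50], [0, 0.044, 0.004, 0, 0, 0.136, 50], [0.006, 0.0435, 0.004, 0, 0, 0.136, 50], [0, 0, 0, 0, 0, 0, 50]])

```text
t: 2.4
eef_pos: [457.6, -348.6, 231.7]
tcp_rot: [3.14, -0.003, -0.302]
ft_force: [-0.2, -0.1, 0.4]
opening: 0.499
```

```bash
python3 - <<'E'
from plan import *
import pickle
S=read_camera("side");T=read_camera("top")
s,p,R=cur();print(s['joints'].round(2))
go([480.5,-319.,120],down(-.21),50)
crop(S,265,190,350,310,6,"s1.png");crop(T,335,170,415,230,8,"t1.png")
E
python3 -c "
import cv2,numpy as np
a=cv2.imread('pics/s1.png');b=cv2.imread('pics/t1.png');b=cv2.copyMakeBorder(b,0,a.shape[0]-b.shape[0],0,0,0)
cv2.imwrite('pics/j1.png',cv2.resize(np.hstack([a,b]),None,fx=.68,fy=.68,interpolation=cv2.INTER_AREA))"
```

```text
[-0.76  0.41  1.69  0.    1.04  1.1 ]
t 2.5 p [ 457.7 -344.8  232.1] rpy [ 3.141e+00 -2.000e-03 -2.950e-01] F [-0.   0.6  0.1] op 0.499
[[0.0047,-0.0105,0.0374,0,-0.001,-0.028,50],[0.005,-0.0103,0.0374,0,-0.001,-0.028,50],[0.0053,-0.0102,0.0374,0,-0.001,-0.028,50]]
```

View pics/j1.png

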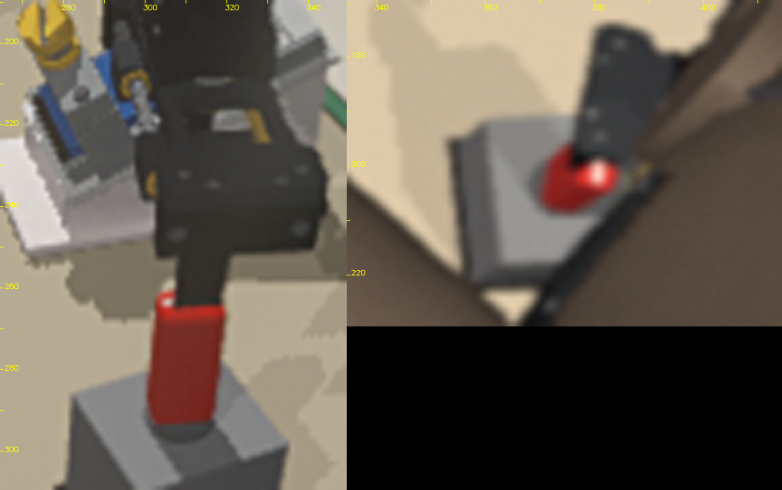

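Emit:
play_rows(moves=[[0.0145, -0.031, 0.03, 0, -0.001, -0.085, 50], [0, 0, 0, 0, 0, 0, 50]])

```text
t: 2.7
eef_pos: [481.0, -317.3, 202.0]
tcp_rot: [3.141, -0.002, -0.204]
ft_force: [0.4, -0.1, -0.2]
opening: 0.498
```

```bash
python3 - <<'E'
from plan import *
S=read_camera("side");T=read_camera("top")
go([480.5,-319.,120],down(-.21),50)
crop(S,265,190,350,310,6,"s2.png");crop(T,335,170,415,230,8,"t2.png")
E
python3 -c "
import cv2,numpy as np
a=cv2.imread('pics/s2.png');b=cv2.imread('pics/t2.png');b=cv2.copyMakeBorder(b,0,a.shape[0]-b.shape[0],0,0,0)
cv2.imwrite('pics/j2.png',cv2.resize(np.hstack([a,b]),None,fx=.68,fy=.68,interpolation=cv2.INTER_AREA))"
```

```text
t 2.8 p [ 481.1 -319.8  205.1] rpy [ 3.138 -0.006 -0.208] F [-0.2  0.1 -0. ] op 0.499
[[-0.0006,-0.0005,0.0425,0.002,-0.003,0.001,50],[-0.0005,-0.0004,0.0425,0.002,-0.003,0.001,50]]
```

View pics/j2.png

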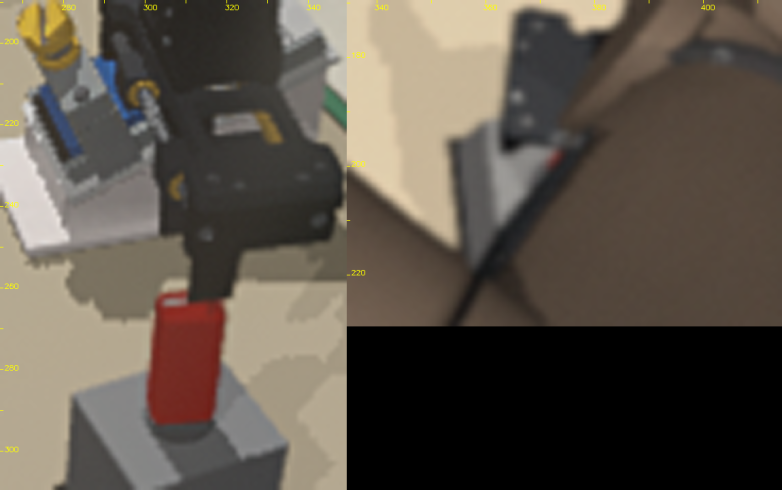

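```bash
python3 - <<'E'
from plan import *
import pickle
S,T=pickle.load(open("c0.pkl","rb"))
s,p,R=cur()
for y in(24,36,-24,-36):
    for x in(-10,10): print(y,x,proj(S,p+R.apply([x,y,14]))[0].round(1))
for z in(165,130): print(proj(S,[480.5,-319,z])[0],proj(S,p*[1,1,0]+[0,0,z])[0])
E
```

```text
24 -10 [311. 262.]
24 10 [320.5 260.8]
36 -10 [312.6 266. ]
36 10 [322.3 264.8]
-24 -10 [304.8 246.9]
-24 10 [314.  245.9]
-36 -10 [303.3 243.4]
-36 10 [312.4 242.3]
[310.97182902 263.12882277] [311.39939643 263.28889948]
[309.5936085  275.42394407] [310.011585   275.58499291]
```

Emit:
play_rows(moves=[[-0.0005, 0, 0.0425, 0.002, -0.003, 0.001, 50], [-0.0005, 0, 0.0425, 0.002, -0.003, 0.001, 50], [0, 0, 0, 0, 0, 0, 50]])

```text
t: 3.1
eef_pos: [481.9, -320.0, 122.8]
tcp_rot: [3.138, -0.007, -0.208]
ft_force: [0.4, -0.4, 1.3]
opening: 0.504
```

Emit:
play_rows(moves=[[0, 0, 0, 0, 0, 0, 0], [0, 0, 0, 0, 0, 0, 0], [0, 0, 0, 0, 0, 0, 0], [0, 0, 0, 0, 0, 0, 0], [0, 0, 0, 0, 0, 0, 0]])

```text
t: 3.6
eef_pos: [483.7, -321.5, 130.6]
tcp_rot: [3.134, -0.015, -0.208]
ft_force: [1.2, 0.1, -2.0]
opening: 0.253
```

```bash
python3 - <<'E'
from plan import *
s,p,R=cur();print(s)
S=read_camera("side");crop(S,265,190,350,310,5,"s3.png")
E
```

```text
{'t': 3.6, 'joints': array([-7.00590463e-01,  5.39363078e-01,  1.78168290e+00,  6.82922136e-04,
        8.03613818e-01,  1.07783829e+00]), 'qvel': array([ 0.00268946, -0.01156845, -0.00526132,  0.00143322,  0.0070901 ,
       -0.00034071]), 'tau': array([ 1.46663678e-02, -5.99371612e+01, -2.09314388e+01,  5.45459962e-02,
       -1.00077996e-01,  1.28579410e-03]), 'eef_pos': array([ 483.66613379, -321.50452051,  130.60945524]), 'tcp_rot': array([ 3.13401904, -0.01515296, -0.20804491]), 'ft_force': array([ 1.18952377,  0.09067288, -1.97808965]), 'moment': array([-0.03783651,  0.1840184 ,  0.01897229]), 'opening': 0.25344293632351067}
```

View pics/s3.png

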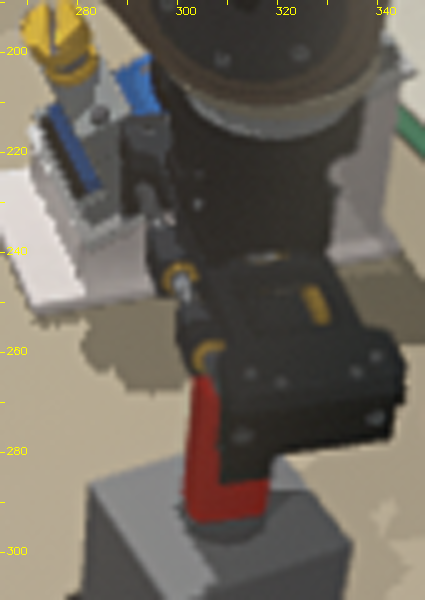

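```bash
python3 - <<'E'
from plan import *
go([482,-320.5,260],down(-.208),0,maxt=35)
E
```

```text
t 3.65 p [ 483.7 -321.5  130.6] rpy [ 3.134 -0.015 -0.208] F [-0.3  0.2 -0.5] op 0.248
[[0,0.0001,-0.0324,0.002,-0.004,0,0],[-0.0001,0,-0.0324,0.002,-0.004,0,0],[-0.0002,0,-0.0324,0.002,-0.004,0,0],[-0.0003,-0.0001,-0.0324,0.002,-0.004,0,0]]
```

Emit:
play_rows(moves=[[0, 0, -0.0325, 0.002, -0.004, 0, 0], [0, 0, -0.0325, 0.002, -0.004, 0, 0], [0, 0, -0.0325, 0.002, -0.004, 0, 0], [0, 0, -0.0325, 0.002, -0.004, 0, 0]])

```text
t: 4.05
eef_pos: [481.1, -319.6, 261.0]
tcp_rot: [-3.137, 0.01, -0.208]
ft_force: [0.4, -1.1, -1.9]
opening: 0.248
```

```bash
python3 - <<'E'
from plan import *
s,p,R=cur();print(s["joints"].round(2),s["ft_force"])
S=read_camera("side");T=read_camera("top");crop(S,255,170,350,300,5,"s4.png");crop(T,335,160,415,230,8,"t4.png")
import pickle;pickle.dump((S,T,p,R),open("c4.pkl","wb"))
go([482,-320.5,260],down(-.208),0,maxt=35)
E
```

```text
[-0.7   0.4   1.63 -0.    1.13  1.08] [ 0.39205398 -1.12614629 -1.89453175]
t 4.15 p [ 482.4 -320.6  264.1] rpy [-3.14e+00  3.00e-03 -2.08e-01] F [-0.6 -0.4 -0.3] op 0.251
[[-0.0004,0,0.0041,-0.001,0.003,0,0]]
```

View pics/s4.png

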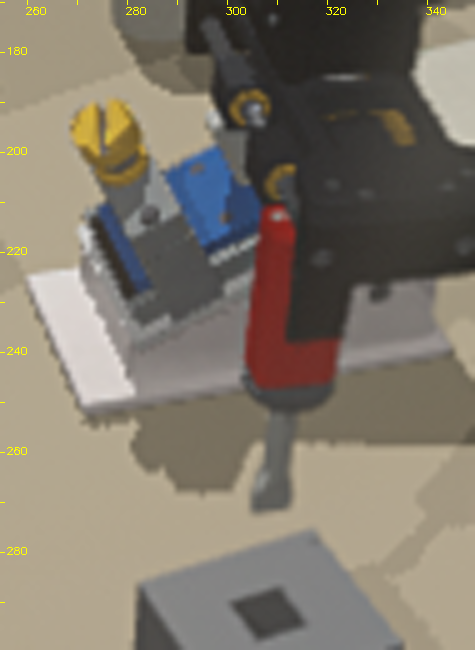

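View pics/t4.png

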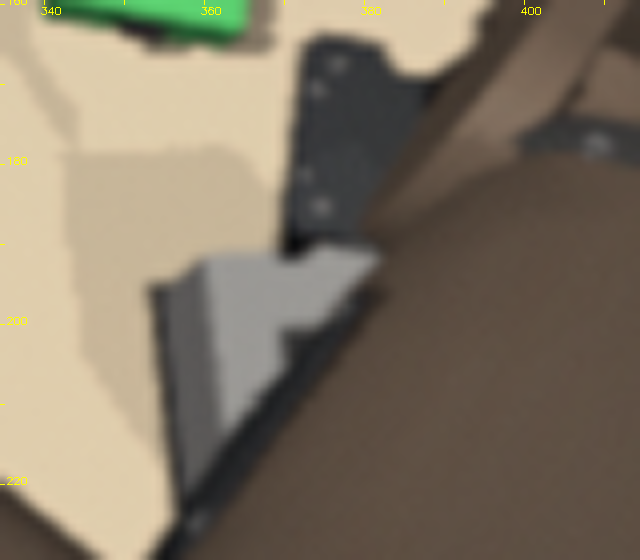

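```bash
python3 - <<'E'
from plan import *
import pickle
S,T,p,R=pickle.load(open("c4.pkl","rb"))
print(p)
for m in ([308.7,270.6],[308.7,271.2]):
  r=least_squares(lambda q:(proj(S,p+R.apply([q[0],0,q[1]]))[0]-m),[0,115]);print(r.x)
for q in ([-0,0,120],[-9,0,120],[9,0,120],[-19,0,45],[19,0,45],[-18,-12,-35],[0,0,50]): print(q,proj(S,p+R.apply(q))[0])
E
```

```text
[ 481.06608485 -319.58175353  261.01377033]
[ -2.71073857 116.75235069]
[ -2.54450354 118.49890934]
[0, 0, 120] [309.79195203 271.58995945]
[-9, 0, 120] [305.6939735 272.0567795]
[9, 0, 120] [313.87388373 271.12253966]
[-19, 0, 45] [304.1487583  245.19718446]
[19, 0, 45] [322.18953276 243.33800032]
[-18, -12, -35] [306.46833258 209.33141277]
[0, 0, 50] [312.97375614 246.17073652]
```

```bash
cat > chute.py <<'E'
from plan import *
P=[569.35,-37.3,-.134]   # chute pose
L=118.;DX=-2.5
a=np.radians(25);c25,s25=np.cos(a),np.sin(a)
def RB(P=P): return Ro.from_euler("z",P[2])*Ro.from_euler("y",-a)
def bw(q,P=P): return np.array([P[0],P[1],60])+RB(P).apply(np.array(q,float))
def Rdrv(th,P=P):  # tool orientation with blade along slot at screw angle th
    x=-np.array([np.cos(th),-np.sin(th),0]);z=np.array([0,0,-1.]);y=np.cross(z,x)
    return RB(P)*Ro.from_matrix(np.c_[x,y,z])
def drv(th,lift,P=P,off=(0,0),L=L):
    "TCP pose: blade tip lift mm above slot floor"
    R=Rdrv(th,P); tip=bw([off[0],off[1],95-1.59*th+lift],P)
    return tip-R.apply([DX,0,L]),R
E
python3 - <<'E'
from chute import *
s,p,R=cur()
print(RB().apply([0,0,1]),RB().apply([1,0,0]))
p1,R1=drv(1.88,45);print(p1,R1.as_euler("xyz"))
m=np.array([482,-300,315.]);Rm=R*Ro.from_rotvec([0,0,-.3])
r=rows(p,R,m,Rm,0)+rows(m,Rm,p1,R1,0,maxr=.13)
print(p.round(1));show(r)
E
```

```text
[-0.41882967  0.05646152  0.90630779] [ 0.89818312 -0.12108212  0.42261826]
[463.5453631  -20.63372352 291.43978084] [ 2.72357783 -0.12895996  1.15498196]
[ 482.4 -320.6  264.1]
[[-0.0016,-0.0067,-0.017,0,0,-0.1,0],[-0.0009,-0.0069,-0.017,0,0,-0.1,0],[-0.0002,-0.0069,-0.017,0,0,-0.1,0],[0.0009,-0.035,0.003,-0.039,0.042,-0.127,0],[0.0053,-0.0347,0.0018,-0.039,0.042,-0.127,0],[0.0096,-0.0338,0.0008,-0.039,0.042,-0.127,0],[0.0138,-0.0323,0,-0.039,0.042,-0.127,0],[0.0178,-0.0303,-0.0006,-0.039,0.042,-0.127,0]]
[[0.0215,-0.0278,-0.0009,-0.039,0.042,-0.127,0],[0.0249,-0.0248,-0.0009,-0.039,0.042,-0.127,0],[0.0279,-0.0214,-0.0007,-0.039,0.042,-0.127,0]]
```

Emit:
play_rows(moves=[[-0.0015, -0.0065, -0.017, 0, 0, -0.1, 0], [-0.001, -0.007, -0.017, 0, 0, -0.1, 0], [0, -0.007, -0.017, 0, 0, -0.1, 0], [0.001, -0.035, 0.003, -0.039, 0.042, -0.127, 0], [0.0055, -0.0345, 0.002, -0.039, 0.042, -0.127, 0], [0.0095, -0.034, 0.001, -0.039, 0.042, -0.127, 0], [0.014, -0.0325, 0, -0.039, 0.042, -0.127, 0], [0.018, -0.0305, -0.0005, -0.039, 0.042, -0.127, 0]])

```text
t: 4.95
eef_pos: [466.7, -121.5, 296.0]
tcp_rot: [2.891, -0.134, 0.777]
ft_force: [1.5, 0.3, -1.5]
opening: 0.253
```

```bash
python3 - <<'E'
from chute import *
p1,R1=drv(1.88,45);go(p1,R1,0)
print(state()["joints"].round(2))
E
```

```text
t 4.95 p [ 466.7 -121.5  296. ] rpy [ 2.891 -0.134  0.777] F [ 1.5  0.3 -1.5] op 0.253
[[0.0224,-0.0251,-0.0017,-0.039,0.04,-0.118,0],[0.0253,-0.0222,-0.0017,-0.039,0.04,-0.118,0],[0.0278,-0.019,-0.0015,-0.039,0.04,-0.118,0]]
[-0.41  0.11  1.96  0.04  0.78  0.38]
```

Emit:
play_rows(moves=[[0.0225, -0.025, -0.0015, -0.039, 0.04, -0.118, 0], [0.0255, -0.022, -0.0015, -0.039, 0.04, -0.118, 0], [0.028, -0.019, -0.0015, -0.039, 0.04, -0.118, 0], [0, 0, 0, 0, 0, 0, 0]])

```text
t: 5.35
eef_pos: [459.0, -13.1, 288.0]
tcp_rot: [2.718, -0.128, 1.176]
ft_force: [0.6, 0.1, -1.5]
opening: 0.253
```

```bash
python3 - <<'E'
from chute import *
p1,R1=drv(1.88,45);go(p1,R1,0)
print(state()["joints"].round(2))
E
```

```text
t 5.35 p [459.  -13.1 288. ] rpy [ 2.718 -0.128  1.176] F [ 0.6  0.1 -1.5] op 0.253
[[-0.0047,0.0081,-0.0008,0.003,-0.007,0.019,0]]
[-0.19  0.04  2.11  0.06  0.55  0.19]
```

Emit:
play_rows(moves=[[-0.0025, 0.004, -0.0005, 0.0015, -0.0035, 0.01, 0], [-0.0025, 0.004, 0.0005, 0.0015, -0.0035, 0.01, 0]])

```text
t: 5.55
eef_pos: [463.4, -21.0, 290.2]
tcp_rot: [2.726, -0.13, 1.153]
ft_force: [0.1, 0.2, -1.2]
opening: 0.251
```

```bash
cat > look.py <<'E'
from chute import *
import pickle,sys
n=sys.argv[1]; lift=float(sys.argv[2]); th=float(sys.argv[3])
s,p,R=cur()
S=read_camera("side");T=read_camera("top")
pickle.dump((S,T,p,R),open(f"c{n}.pkl","wb"))
crop(S,255,150,310,225,8,f"s{n}.png");crop(T,262,165,312,215,10,f"t{n}.png")
a=cv2.imread(f"pics/s{n}.png");b=cv2.imread(f"pics/t{n}.png");b=cv2.copyMakeBorder(b,0,a.shape[0]-b.shape[0],0,0,0)
cv2.imwrite(f"pics/j{n}.png",cv2.resize(np.hstack([a,b]),None,fx=.84,fy=.84,interpolation=cv2.INTER_AREA))
tip=p+R.apply([DX,0,L]); q=RB().inv().apply(tip-[P[0],P[1],60]); print("tip in bed",q.round(2), "blade th",np.round(-np.arctan2(*( (RB().inv()*R).as_matrix()[[1,0],0]))%np.pi,3))
go(*drv(th,lift),0)
E
python3 look.py 5 45 1.88
```

```text
tip in bed [ -0.83  -0.37 135.97] blade th 1.882
t 5.65 p [463.9 -21.6 290.3] rpy [ 2.725 -0.13   1.152] F [-0.8 -0.3 -1.8] op 0.254
[[0.0009,-0.0003,-0.0012,-0.001,0.001,-0.003,0]]
```

View pics/j5.png

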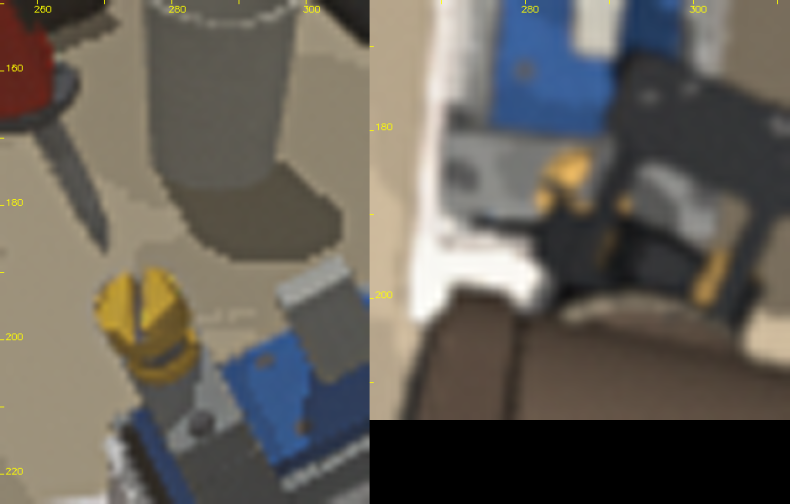

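```bash
python3 - <<'E'
from chute import *
import pickle
S,T,p,R=pickle.load(open("c5.pkl","rb"))
th=1.88
tip=p+R.apply([DX,0,L])
print("tip pred",proj(S,tip), "per mm tooly",proj(S,tip+R.apply([0,1,0]))-proj(S,tip),"toolx",proj(S,tip+R.apply([1,0,0]))-proj(S,tip),"z",proj(S,tip+R.apply([0,0,1]))-proj(S,tip))
for h,n in((9,"top"),(0,"floor")):
  for e in(-17,0,17): print(n,e,proj(S,bw([e*np.cos(th),-e*np.sin(th),95-1.59*th+h])))
crop(S,262,178,290,206,24,"s5z.png")
# blade tip corners
for e in(-9,9): print("corner",proj(S,p+R.apply([DX+e,0,L])))
E
```

```text
tip pred [[269.69515807 184.33492767]] per mm tooly [[ 0.36114297 -0.11130121]] toolx [[ 0.0043777  -0.24713602]] z [[0.14716246 0.27998867]]
top -17 [[275.02234465 189.54082628]]
top 0 [[275.01979273 193.7266546 ]]
top 17 [[275.01661096 198.00442895]]
floor -17 [[276.28751919 191.95606982]]
floor 0 [[276.2983591 196.1496276]]
floor 17 [[276.30882413 200.43468611]]
corner [[269.6554343  186.57380768]]
corner [[269.73430112 182.12230579]]
```

View pics/s5z.png

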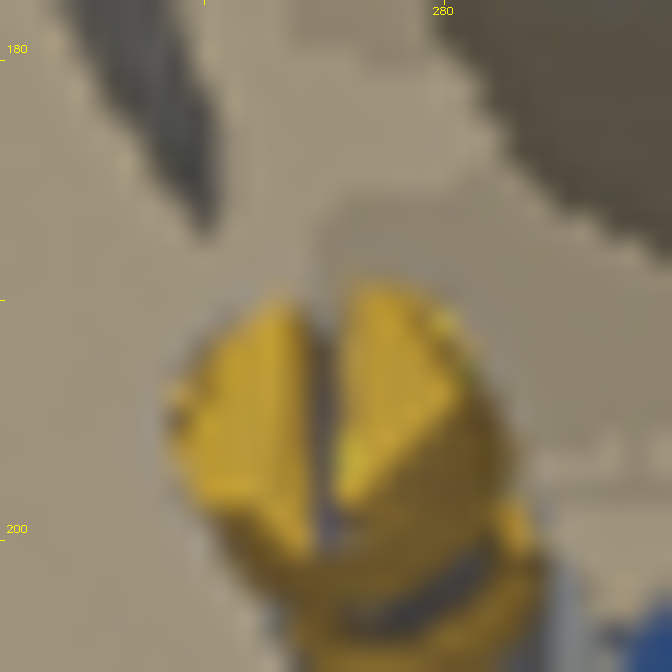

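The side camera looks straight along the slot. The blade tip at (270.0,187.4), carried along the screw axis, lands at u≈275.1, and the slot is at u≈275.0, so it is aligned. Moving closer.

Emit:
play_rows(moves=[[0.001, -0.0005, 0.015, -0.001, 0.001, -0.003, 0], [0, 0, 0.013, 0, 0, 0, 0]])

```text
t: 5.85
eef_pos: [476.9, -24.3, 265.6]
tcp_rot: [2.721, -0.13, 1.151]
ft_force: [0.1, 0.0, -1.5]
opening: 0.25
```

```bash
python3 look.py 6 12 1.88; python3 - <<'E'
from chute import *
import pickle
S,T,p,R=pickle.load(open("c6.pkl","rb"))
crop(S,262,178,290,206,24,"s6z.png")
for e in(-9,9): print("corner",proj(S,p+R.apply([DX+e,0,L])))
E
```

```text
tip in bed [  1.75  -1.97 107.79] blade th 1.884
t 5.95 p [476.6 -24.2 264.7] rpy [ 2.724 -0.129  1.151] F [ 0.1 -0.2 -1.6] op 0.251
[[0.0014,-0.0013,0.0031,0,0.001,-0.004,0]]
corner [[274.84062639 194.23023108]]
corner [[274.87222058 189.7442331 ]]
```

View pics/s6z.png

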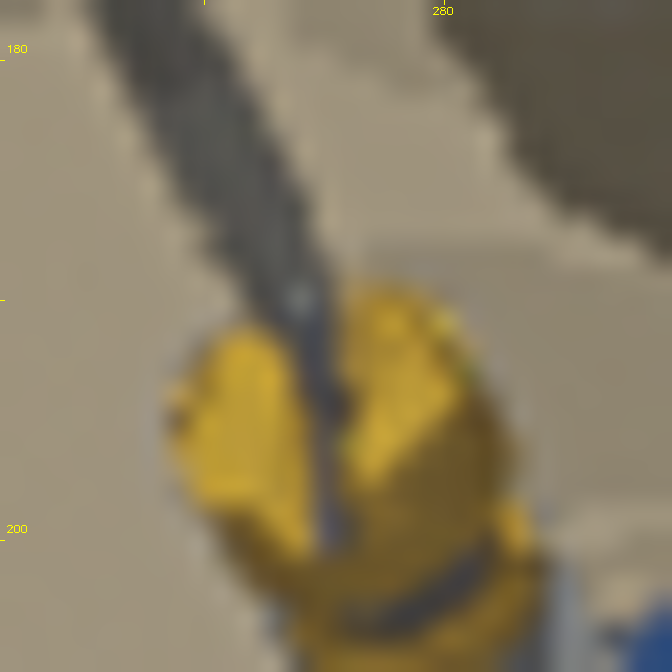

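Emit:
play_rows(moves=[[0.0015, -0.0013, 0.001, 0, 0.001, -0.004, 0], [0, 0, 0.0005, 0, 0, 0, 0]])

```text
t: 6.15
eef_pos: [476.9, -23.2, 263.3]
tcp_rot: [2.724, -0.129, 1.153]
ft_force: [-0.4, 0.0, -1.0]
opening: 0.256
```

```bash
python3 look.py 7 12 1.88; python3 - <<'E'
from chute import *
import pickle
S,T,p,R=pickle.load(open("c7.pkl","rb"))
crop(S,262,178,290,206,24,"s7z.png")
for e in(-9,9): print("corner",proj(S,p+R.apply([DX+e,0,L])))
E
```

```text
tip in bed [  0.3   -0.86 105.74] blade th 1.882
t 6.25 p [476.9 -23.1 263.5] rpy [ 2.723 -0.129  1.153] F [-0.4 -0.7 -1.5] op 0.249
[[0.0005,-0.0007,0.0019,0,0.001,-0.001,0]]
corner [[274.52708532 194.81714372]]
corner [[274.54865461 190.33916245]]
```

View pics/s7z.png

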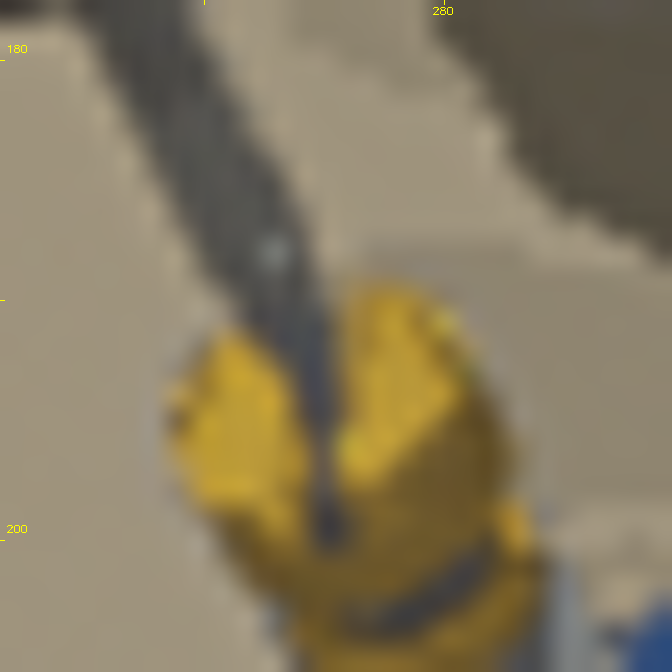

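Emit:
play_rows(moves=[[0.0005, -0.0005, 0.003, 0, 0.001, -0.001, 0], [0, 0, 0.003, 0, 0, 0, 0]])

```text
t: 6.45
eef_pos: [479.2, -22.7, 259.0]
tcp_rot: [2.721, -0.13, 1.155]
ft_force: [-8.2, 5.9, -1.0]
opening: 0.251
```

```bash
python3 look.py 8 6 1.88; python3 - <<'E'
from chute import *
import pickle
S,T,p,R=pickle.load(open("c8.pkl","rb"))
crop(S,262,178,290,206,24,"s8z.png")
E
```

```text
tip in bed [9.1000e-01 6.0000e-02 1.0092e+02] blade th 1.88
t 6.55 p [478.5 -22.5 257.9] rpy [ 2.724 -0.129  1.155] F [-2.2  1.5 -1.2] op 0.25
[[0,0.0005,0.0022,-0.001,0,0,0]]
```

View pics/s8z.png

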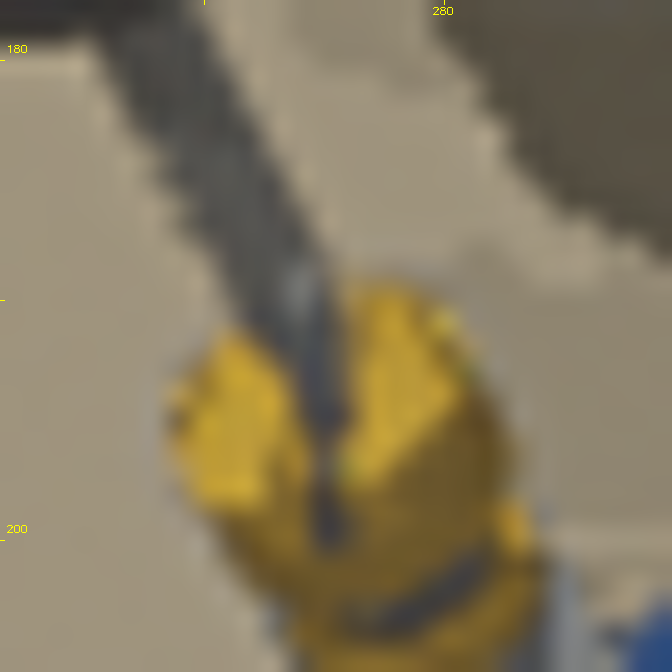

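Emit:
play_rows(moves=[[0, -0.0015, 0, 0, 0, 0, 0], [0, -0.0005, 0.003, 0, 0, 0, 0]])

```text
t: 6.75
eef_pos: [478.3, -21.7, 254.5]
tcp_rot: [2.723, -0.13, 1.155]
ft_force: [0.2, -0.7, -0.9]
opening: 0.249
```

```bash
python3 look.py 9 4 1.88
```

```text
tip in bed [-2.19  0.97 97.31] blade th 1.88
t 6.85 p [478.3 -21.7 254.1] rpy [ 2.724 -0.129  1.155] F [-0.3 -0.8 -0.5] op 0.25
[[-0.0001,0.0025,0.0009,0,0,0,0]]
```

Emit:
play_rows(moves=[[0, 0.0012, 0.002, 0, 0, 0, 0], [0, 0, 0.002, 0, 0, 0, 0]])

```text
t: 7.05
eef_pos: [481.1, -22.4, 251.2]
tcp_rot: [2.724, -0.13, 1.155]
ft_force: [-18.0, 3.5, 26.9]
opening: 0.251
```

```bash
python3 look.py 10 0 1.88
```

```text
tip in bed [-1.08  0.61 93.07] blade th 1.88
t 7.15 p [480.8 -22.4 251.4] rpy [ 2.724 -0.129  1.155] F [-9.6  1.6 11.2] op 0.25
[[-0.0002,0.0013,0.0014,0,0,0,0]]
```

View pics/j10.png

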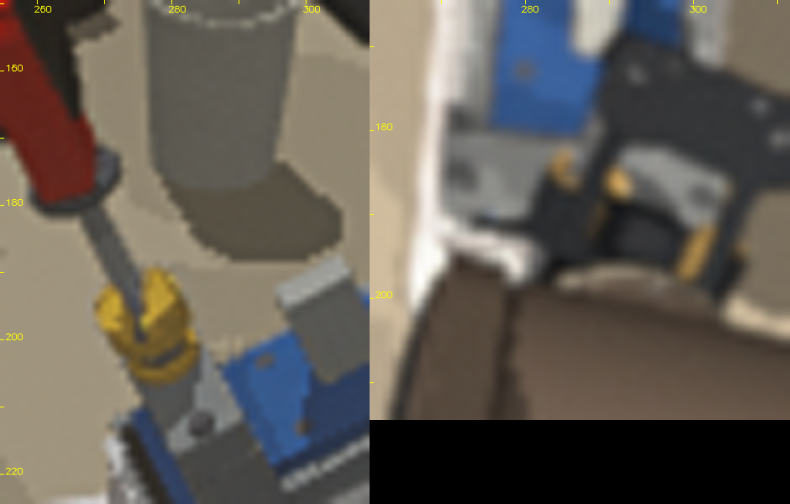

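```bash
cat > turn.py <<'E'
from chute import *
import sys
th0,th1,ox,oy,lift=map(float,sys.argv[1:6])   # blade angle steps
s,p,R=cur()
B=RB().inv()
tip=p+R.apply([DX,0,L]); q=B.apply(tip-[P[0],P[1],60]); th=-np.arctan2(*((B*R).as_matrix()[[1,0],0]))%np.pi
F=B.apply(s["ft_force"]);M=B.apply(s["moment"])
print("t",round(s["t"],2),"tip bed",q.round(2),"blade th",round(th,3),"F bed",F.round(1),"M bed",M.round(3),"q6",s["joints"][5].round(2),"lift",q[2]-(95-1.59*th))
n=int(np.ceil(abs(th1-th0)/.14));pp,RR=p,R;out=[]
for k in range(1,n+1):
    p1,R1=drv(th0+(th1-th0)*k/n,lift,off=(ox,oy)); out+=rows(pp,RR,p1,R1,0,n=1); pp,RR=p1,R1
show(out)
E
python3 turn.py 1.88 2.3 -0.7 0.2 1.3
```

```text
t 7.15 tip bed [-1.2   0.66 93.36] blade th 1.88 F bed [-4.1  0.3 14.3] M bed [-0.087  1.384 -0.009] q6 0.19 lift 1.3510783109133655
[[-0.0002,0.0009,0.0003,0,0,0.14,0],[0,0.0003,0.0002,0,0,0.14,0],[0,0.0003,0.0002,0,0,0.14,0]]
```

Emit:
play_rows(moves=[[0, 0, 0.0005, 0, 0, 0.14, 0], [0, 0.0003, 0.0005, 0, 0, 0.14, 0], [0, 0.0003, 0.0005, 0, 0, 0.14, 0]])

```text
t: 7.45
eef_pos: [481.2, -22.5, 251.4]
tcp_rot: [2.81, -0.29, 0.745]
ft_force: [-6.1, 1.5, 6.4]
opening: 0.251
```

```bash
python3 turn.py 2.3 2.8 -0.8 0.3 1.3
```

```text
t 7.45 tip bed [-1.76  1.17 93.22] blade th 2.311 F bed [-2.9  0.6  8.4] M bed [-0.127  1.202  0.154] q6 0.62 lift 1.897441303392057
[[0.0001,0.0015,0.0008,0,-0.001,0.114,0],[0,0.0003,0.0002,0,0,0.125,0],[0,0.0003,0.0002,0,0,0.125,0],[0,0.0003,0.0002,0,0,0.125,0]]
```

Emit:
play_rows(moves=[[0, 0.0006, 0.0005, 0, 0, 0.125, 0], [0, 0.0003, 0.0006, 0, 0, 0.125, 0], [0, 0.0003, 0.0006, 0, 0, 0.125, 0], [0, 0.0003, 0.0006, 0, 0, 0.125, 0]])

```text
t: 7.85
eef_pos: [482.0, -23.7, 250.9]
tcp_rot: [3.001, -0.415, 0.206]
ft_force: [-8.4, 1.0, 9.3]
opening: 0.251
```

```bash
python3 turn.py 2.8 3.3 -0.8 0.3 1.3
```

```text
t 7.85 tip bed [-1.76  1.13 92.33] blade th 2.832 F bed [-3.7 -0.1 12. ] M bed [-0.3    1.404  0.105] q6 1.14 lift 1.8333231124765064
[[0.0007,0.0012,0.0007,-0.001,0,0.093,0],[0,0.0003,0.0002,0,0,0.125,0],[0,0.0003,0.0002,0,0,0.125,0],[0,0.0003,0.0002,0,0,0.125,0]]
```

Emit:
play_rows(moves=[[0, 0.0004, 0.0005, 0, 0, 0.125, 0], [0, 0.0003, 0.0006, 0, 0, 0.125, 0], [0, 0.0003, 0.0006, 0, 0, 0.125, 0], [0, 0.0003, 0.0005, 0, 0, 0.125, 0]])

```text
t: 8.25
eef_pos: [482.0, -25.0, 250.1]
tcp_rot: [-3.044, -0.426, -0.365]
ft_force: [-7.2, 0.3, 7.4]
opening: 0.253
```

```bash
python3 turn.py 3.33 3.85 -0.8 0.3 1.3
```

```text
t 8.25 tip bed [-2.02  1.07 91.56] blade th 0.21 F bed [-3.4 -0.7  9.7] M bed [-0.109  1.331  0.111] q6 1.65 lift -3.10992222409277
[[0.0013,0.0007,0.0008,-0.001,0,0.108,0],[0,0.0003,0.0002,0,0,0.13,0],[0,0.0003,0.0002,0,0,0.13,0],[0,0.0003,0.0002,0,0,0.13,0]]
```

Emit:
play_rows(moves=[[0.0003, 0.0004, 0.0005, 0, 0, 0.125, 0], [0, 0.0003, 0.0006, 0, 0, 0.125, 0], [0, 0.0003, 0.0006, 0, 0, 0.125, 0], [0, 0.0003, 0.0005, 0, 0, 0.125, 0]])

```text
t: 8.65
eef_pos: [481.6, -26.1, 249.1]
tcp_rot: [-2.84, -0.32, -0.913]
ft_force: [-6.5, 1.1, 7.5]
opening: 0.251
```

```bash
python3 turn.py 3.85 3.86 -0.8 0.3 1.3; python3 - <<'E'
from chute import *
S=read_camera("side");crop(S,255,150,310,225,8,"s11.png")
E
```

```text
t 8.65 tip bed [-2.18  1.08 90.76] blade th 0.73 F bed [-2.8  0.2  9.6] M bed [0.081 1.295 0.13 ] q6 2.17 lift -3.0790143902817135
[[0.0015,-0.0004,0.0006,0,0.001,-0.012,0]]
```

View pics/s11.png

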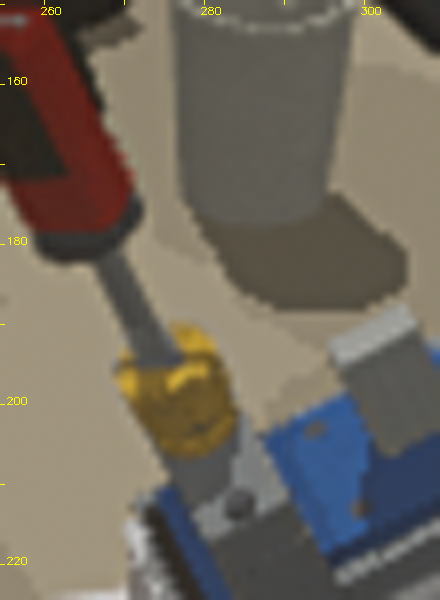

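Emit:
play_rows(moves=[[0, 0, -0.001, 0, 0, -0.04, 0], [0, 0, -0.01, 0, 0, 0, 0], [0, 0, -0.02, 0, 0, 0, 0], [0, 0, -0.03, 0, 0, 0, 0], [0, 0, -0.03, 0, 0, 0, 0]])

```text
t: 9.2
eef_pos: [442.2, -21.2, 332.2]
tcp_rot: [-2.855, -0.325, -0.878]
ft_force: [-0.1, -0.0, -2.2]
opening: 0.252
```

```bash
python3 look.py 12 60 3.8;python3 - <<'E'
from chute import *
import pickle
S,T,p,R=pickle.load(open("c12.pkl","rb"))
crop(S,262,178,290,206,24,"s12z.png")
for th in(3.4,3.6,3.8,4.0): 
  a=[proj(S,bw([e*17*np.cos(th),-e*17*np.sin(th),104-1.59*th]))[0] for e in(-1,1)];d=a[1]-a[0]
  print(th,np.degrees(np.arctan2(d[1],d[0]))%180,np.round(a,1))
E
```

```text
tip in bed [ -3.74   0.68 182.88] blade th 0.696
t 9.3 p [442.9 -21.3 334.8] rpy [-2.85  -0.331 -0.879] F [ 0. -0. -2.] op 0.25
[[0.0014,-0.0004,0.036,-0.001,0,-0.038,0]]
3.4 161.2432465064233 [[281.4 192.3]
 [269.3 196.4]]
3.6 168.7709642101081 [[281.4 193.3]
 [269.5 195.6]]
3.8 177.21933339905607 [[281.2 194.3]
 [269.8 194.8]]
4.0 7.142566052507476 [[280.7 195.3]
 [270.4 194. ]]
```

View pics/s12z.png

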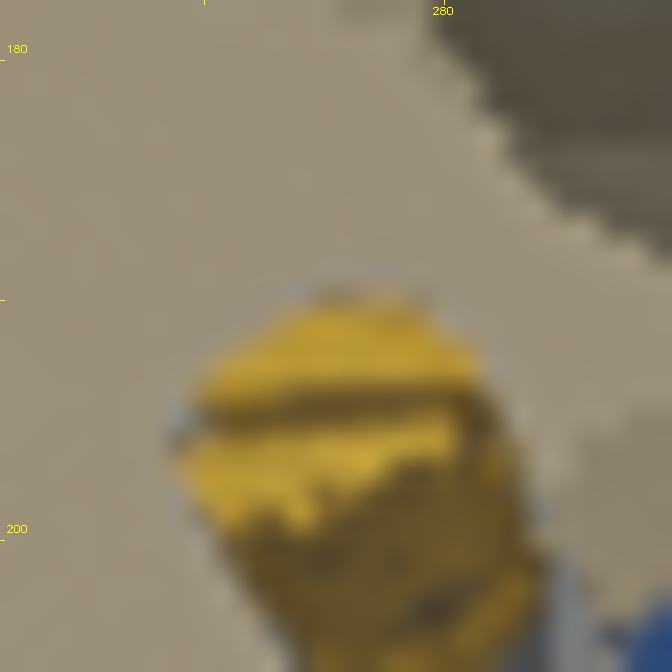

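View pics/j12.png

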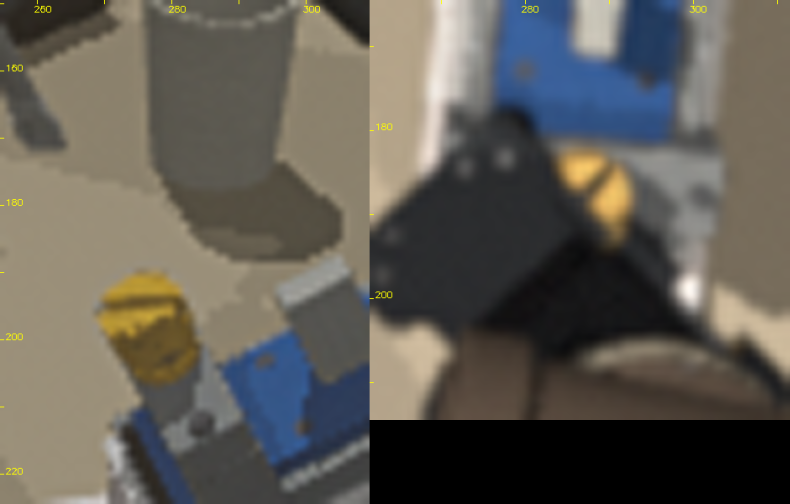

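```bash
python3 - <<'E'
from chute import *
import pickle
S,T,p,R=pickle.load(open("c4.pkl","rb"))
inv=lambda c,m,z:least_squares(lambda q:(proj(c,[q[0],q[1],z])-m)[0],[480,-320]).x
print("hole side",inv(S,[308.1,292.0],80))
S,T,p,R=pickle.load(open("c12.pkl","rb"))
crop(S,278,265,350,345,8,"s12s.png");crop(T,345,180,400,230,12,"t12s.png")
E
```

```text
hole side [ 481.43143086 -319.10954001]
```

View pics/s12s.png

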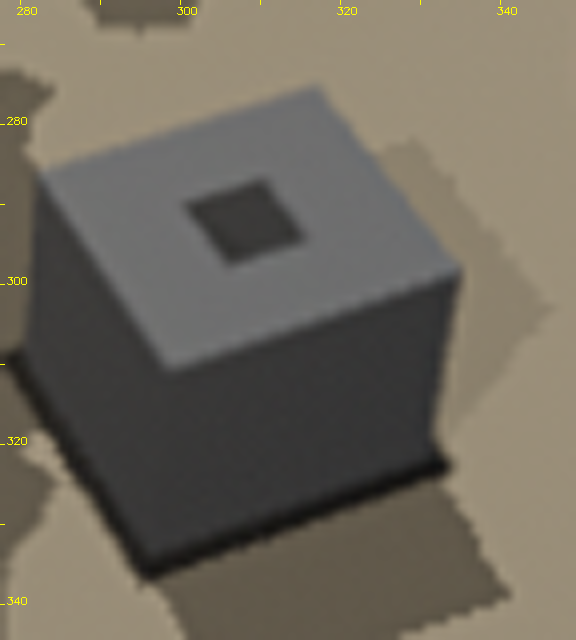

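View pics/t12s.png

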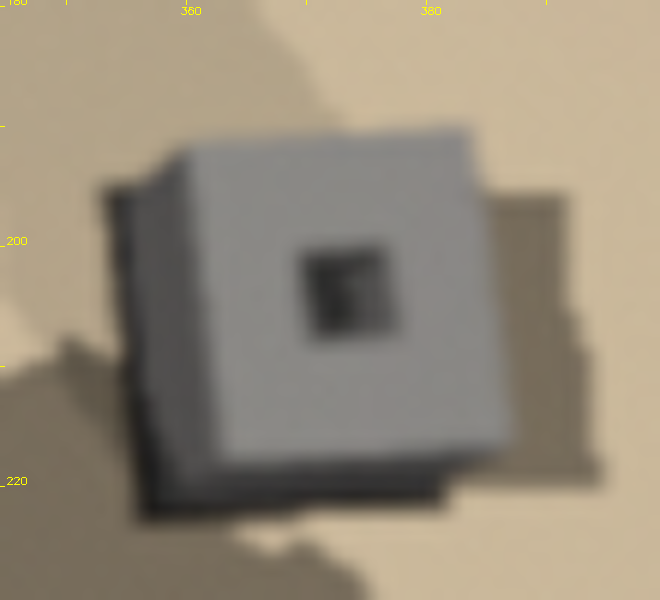

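```bash
python3 - <<'E'
from fit import *
s=lambda x,y:np.array([x/8+277.5,y/8+264.5]); t=lambda x,y:np.array([x/12+344.5,y/12+179.5])
r=tri(s(245.5,222),t(350,293.5));print("hole",r.x,r.fun)
inv=lambda c,m,z:least_squares(lambda q:(proj(c,[q[0],q[1],z])-m)[0],[480,-320]).x
for c,k in((S,[s(42,175),s(318,87),s(460,270),s(170,370)]),(T,[t(190,143),t(470,127),t(510,443),t(220,462)]),(S,[s(183,205),s(265,178),s(307,240),s(228,267)]),(T,[t(300,254),t(387,247),t(400,333),t(313,340)])):
    Q=np.array([inv(c,m,80) for m in k]);e=np.diff(np.r_[Q,Q[:1]],axis=0);print(Q.mean(0).round(1),np.linalg.norm(e,axis=1).round(1),np.arctan2(e[:,1],e[:,0]).round(3))
E
```

```text
hole [ 481.35121293 -319.52360154   79.60528532] [-0.04839333  0.01268653  0.01821458 -0.07268834]
[ 481.8 -320.3] [88.5 78.5 89.3 78.3] [ 0.033 -1.548 -3.111  1.583]
[ 481.3 -318.7] [78.1 88.6 79.9 89.1] [-1.546 -3.117  1.602  0.005]
[ 481.3 -320. ] [26.  25.6 24.7 25.7] [ 0.035 -1.586 -3.104  1.603]
[ 481.1 -319.3] [24.2 24.1 24.1 24.1] [-1.524 -3.089  1.617  0.057]
```

```bash
python3 - <<'E'
from chute import *
go([483.9,-319.6,300],down(.03),0,maxt=36,maxr=.13)
E
```

```text
t 9.3 p [442.9 -21.3 334.8] rpy [-2.85  -0.331 -0.879] F [ 0. -0. -2.] op 0.25
[[0.0256,0.0206,0.0073,-0.013,-0.048,-0.094,0],[0.0239,0.0228,0.0064,-0.013,-0.048,-0.094,0],[0.022,0.0249,0.0056,-0.013,-0.048,-0.094,0],[0.0198,0.0268,0.0049,-0.013,-0.048,-0.094,0],[0.0174,0.0285,0.0044,-0.013,-0.048,-0.094,0],[0.0149,0.03,0.004,-0.013,-0.048,-0.094,0],[0.0122,0.0312,0.0037,-0.013,-0.048,-0.094,0],[0.0094,0.0321,0.0036,-0.013,-0.048,-0.094,0]]
[[0.0065,0.0328,0.0037,-0.013,-0.048,-0.094,0]]
```

Emit:
play_rows(moves=[[0.0255, 0.0205, 0.0075, -0.013, -0.048, -0.094, 0], [0.024, 0.023, 0.0065, -0.013, -0.048, -0.094, 0], [0.022, 0.025, 0.0055, -0.013, -0.048, -0.094, 0], [0.02, 0.027, 0.005, -0.013, -0.048, -0.094, 0], [0.0175, 0.0285, 0.0045, -0.013, -0.048, -0.094, 0], [0.015, 0.03, 0.004, -0.013, -0.048, -0.094, 0], [0.012, 0.031, 0.0035, -0.013, -0.048, -0.094, 0], [0.0095, 0.032, 0.0035, -0.013, -0.048, -0.094, 0]])

```text
t: 10.1
eef_pos: [480.7, -291.3, 299.6]
tcp_rot: [-3.126, -0.044, -0.041]
ft_force: [0.9, -0.1, -1.9]
opening: 0.249
```

```bash
python3 - <<'E'
from chute import *
go([483.9,-319.6,260],down(.03),0,maxt=36,maxr=.13)
E
```

```text
t 10.1 p [ 480.7 -291.3  299.6] rpy [-3.126 -0.044 -0.041] F [ 0.9 -0.1 -1.9] op 0.249
[[0.0013,0.0144,0.0197,-0.007,-0.022,-0.035,0],[0.0012,0.0143,0.0197,-0.007,-0.022,-0.035,0]]
```

Emit:
play_rows(moves=[[0.001, 0.0145, 0.0195, -0.007, -0.022, -0.035, 0], [0.001, 0.0145, 0.0195, -0.007, -0.022, -0.035, 0], [0, 0, 0, 0, 0, 0, 0]])

```text
t: 10.4
eef_pos: [484.6, -325.6, 254.6]
tcp_rot: [-3.141, 0.004, 0.033]
ft_force: [-1.3, 0.2, -2.0]
opening: 0.255
```

```bash
python3 - <<'E'
from chute import *
go([483.9,-319.6,230],down(.03),0,maxt=36,maxr=.13)
E
```

```text
t 10.4 p [ 484.6 -325.6  254.6] rpy [-3.141  0.004  0.033] F [-1.3  0.2 -2. ] op 0.255
[[-0.0004,-0.006,0.0246,0,0.004,0.003,0]]
```

Emit:
play_rows(moves=[[-0.0005, -0.005, 0.018, 0, 0.004, 0.003, 0], [0, 0, 0.003, 0, 0, 0, 0]])

```text
t: 10.6
eef_pos: [484.0, -320.3, 232.4]
tcp_rot: [-3.14, -0.0, 0.028]
ft_force: [-0.2, 0.1, -2.1]
opening: 0.249
```

```bash
python3 - <<'E'
from chute import *
import pickle
s,p,R=cur();S=read_camera("side");T=read_camera("top");pickle.dump((S,T,p,R),open("c13.pkl","wb"))
crop(S,285,220,340,305,8,"s13.png")
go([483.9,-319.6,150],down(.03),0,maxt=36,maxr=.13)
print("tip pred",proj(S,p+R.apply([DX,0,L])),"collar",proj(S,p+R.apply([DX,0,L-70])))
E
```

```text
t 10.7 p [ 484.8 -321.1  234.5] rpy [ 3.141e+00 -3.000e-03  2.800e-02] F [-0.5 -0.  -0.8] op 0.254
[[-0.0003,-0.0005,0.0282,0,-0.001,-0.001,0],[-0.0003,-0.0005,0.0282,0,-0.001,-0.001,0],[-0.0003,-0.0005,0.0282,0,-0.001,-0.001,0]]
tip pred [[309.68476763 280.96786144]] collar [[312.48903702 256.34069431]]
```

View pics/s13.png

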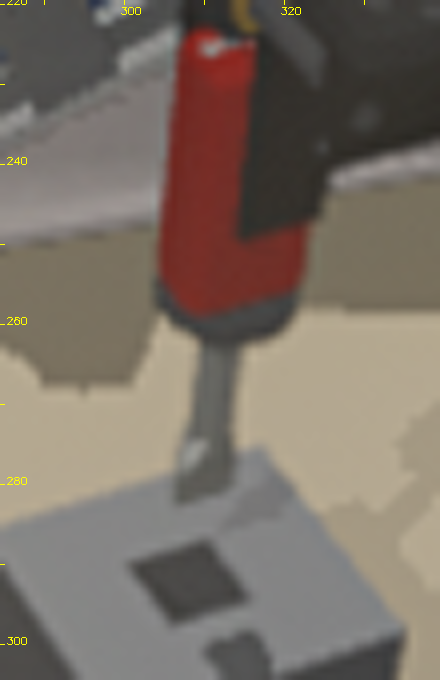

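Emit:
play_rows(moves=[[-0.0005, -0.001, 0.028, 0, -0.001, 0, 0], [-0.0003, -0.0005, 0.028, 0, -0.001, 0, 0]])

```text
t: 10.9
eef_pos: [486.4, -321.0, 183.3]
tcp_rot: [3.133, -0.009, 0.028]
ft_force: [0.5, 0.0, -1.6]
opening: 0.25
```

```bash
python3 - <<'E'
from chute import *
go([483.9,-319.6,130],down(.03),0,maxt=26,maxr=.13)
E
```

```text
t 10.9 p [ 486.4 -321.   183.3] rpy [ 3.133 -0.009  0.028] F [ 0.5  0.  -1.6] op 0.25
[[-0.001,-0.0006,0.0177,0.003,-0.003,-0.001,0],[-0.0009,-0.0006,0.0177,0.003,-0.003,-0.001,0],[-0.0009,-0.0005,0.0178,0.003,-0.003,-0.001,0]]
```

Emit:
play_rows(moves=[[-0.0025, -0.001, 0.015, 0.006, -0.008, 0, 0], [-0.0012, -0.0005, 0.015, 0.003, -0.003, 0, 0]])

```text
t: 11.1
eef_pos: [483.2, -319.7, 153.5]
tcp_rot: [-3.141, 0.001, 0.028]
ft_force: [-0.3, -0.9, -1.1]
opening: 0.251
```

```bash
python3 - <<'E'
from chute import *
go([483.9,-319.6,128],down(.03),0,maxt=12,maxr=.13)
E
```

```text
t 11.1 p [ 483.2 -319.7  153.5] rpy [-3.141e+00  1.000e-03  2.800e-02] F [-0.3 -0.9 -1.1] op 0.251
[[0.0002,0,0.0085,0,0,-0.001,0],[0.0002,0,0.0085,0,0,-0.001,0],[0.0002,0,0.0085,0,0,-0.001,0]]
```

Emit:
play_rows(moves=[[-0.0005, 0, 0.009, 0, -0.002, 0, 0], [-0.0005, 0, 0.009, 0, -0.002, 0, 0], [0, 0, 0.003, 0, -0.001, 0, 0]])

```text
t: 11.4
eef_pos: [482.6, -320.0, 132.6]
tcp_rot: [3.141, 0.005, 0.028]
ft_force: [0.1, 0.2, -2.0]
opening: 0.251
```

```bash
python3 - <<'E'
from chute import *
S=read_camera("side");crop(S,285,240,340,305,8,"s14.png")
go([483.9,-319.6,128],down(.03),0,maxt=12,maxr=.13)
E
```

```text
t 11.45 p [ 482.7 -320.   132.6] rpy [3.141 0.005 0.028] F [-1.  -0.2 -2.2] op 0.247
[[0.0012,-0.0004,0.0045,0.001,0.005,-0.002,0]]
```

View pics/s14.png

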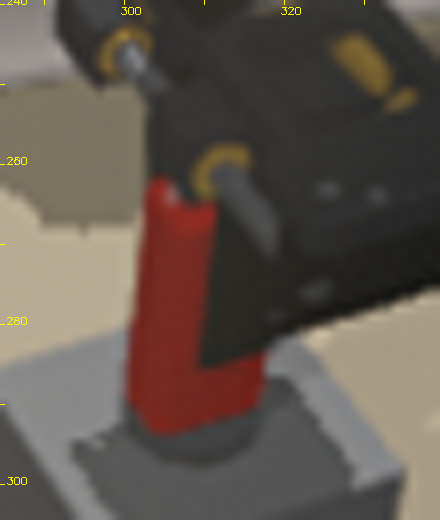

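Nearly seated. I'll lower it gently until it touches.

Emit:
play_rows(moves=[[0.0005, 0, 0.004, 0, 0.002, 0, 0], [0, 0, 0.003, 0, 0.001, 0, 0]])

```text
t: 11.65
eef_pos: [483.8, -320.4, 128.7]
tcp_rot: [3.139, -0.0, 0.028]
ft_force: [-10.2, 10.2, 42.5]
opening: 0.251
```

```bash
python3 - <<'E'
from chute import *
go([483.9,-319.6,127],down(.03),0,maxt=12,maxr=.13)
E
```

```text
t 11.65 p [ 483.8 -320.4  128.7] rpy [ 3.139 -0.     0.028] F [-10.2  10.2  42.5] op 0.251
[[0.0001,-0.0008,0.0017,0.002,0,-0.002,0]]
```

Emit:
play_rows(moves=[[0, -0.0005, -0.001, 0, 0, 0, 0], [0, 0, 0, 0, 0, 0, 45], [0, 0, 0.001, 0, 0, 0, 45], [0, 0, 0.0015, 0, 0, 0, 45]])

```text
t: 12.05
eef_pos: [484.7, -320.5, 129.4]
tcp_rot: [3.136, -0.004, 0.028]
ft_force: [0.9, -0.4, 0.9]
opening: 0.428
```

```bash
python3 - <<'E'
from chute import *
S=read_camera("side");crop(S,285,240,340,305,8,"s15.png")
go([483.9,-319.6,240],down(.03),45,maxt=40,maxr=.13)
E
```

```text
t 12.1 p [ 484.6 -320.4  129.1] rpy [ 3.137e+00 -3.000e-03  2.800e-02] F [0.7 0.4 0.3] op 0.435
[[-0.0001,-0.0001,-0.037,0.002,-0.001,-0.001,45],[-0.0001,-0.0002,-0.037,0.002,-0.001,-0.001,45],[-0.0002,-0.0002,-0.037,0.002,-0.001,-0.001,45]]
```

View pics/s15.png

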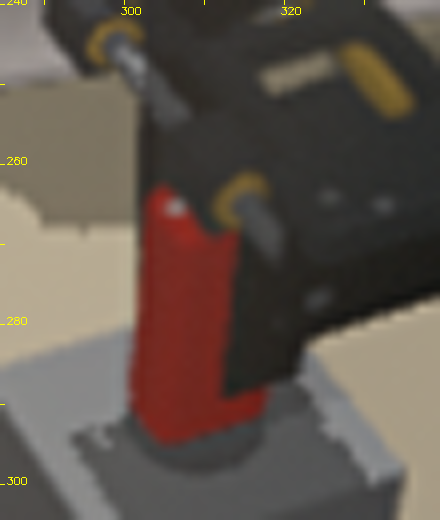

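```bash
cat >> chute.py <<'E'
def Rlug(P=P): return RB(P)*Ro.from_matrix(np.array([[1,0,0],[0,-1,0],[0,0,-1.]]))
E
python3 - <<'E'
from chute import *
print(bw([65,0,67]))
s,p,R=cur()
m=p+[0,0,115];h=bw([63,0,130]);R0=down(.03)
print(h,Rlug().as_euler("xyz"))
show(rows(p,R,m,R0,45)+rows(m,R0,h,Rlug(),45,maxt=44))
E
```

```text
[599.67031522 -41.38741612 148.19280874]
[571.48767982 -37.58817599 204.4449628 ] [ 3.14159265 -0.43633231 -0.134     ]
[[0.0001,0.0002,-0.0383,0.002,-0.001,-0.001,45],[0.0001,0.0001,-0.0383,0.002,-0.001,-0.001,45],[0,0.0001,-0.0383,0.002,-0.001,-0.001,45],[0.0136,-0.04,0.0057,-0.005,0.062,0.023,45],[0.0123,-0.0403,0.0063,-0.005,0.062,0.023,45],[0.011,-0.0406,0.0068,-0.005,0.062,0.023,45],[0.0096,-0.0409,0.0072,-0.005,0.062,0.023,45],[0.0082,-0.0412,0.0076,-0.005,0.062,0.023,45]]
[[0.0068,-0.0414,0.0078,-0.005,0.062,0.023,45],[0.0053,-0.0416,0.008,-0.005,0.062,0.023,45]]
```

Emit:
play_rows(moves=[[0, 0, -0.038, 0.002, -0.001, 0, 45], [0, 0, -0.038, 0.002, -0.001, 0, 45], [0, 0, -0.038, 0.002, -0.001, 0, 45], [0.0135, -0.04, 0.0055, -0.005, 0.062, 0.023, 45], [0.0125, -0.0405, 0.0065, -0.005, 0.062, 0.023, 45], [0.011, -0.0405, 0.007, -0.005, 0.062, 0.023, 45], [0.0095, -0.041, 0.007, -0.005, 0.062, 0.023, 45], [0.008, -0.041, 0.0075, -0.005, 0.062, 0.023, 45]])

```text
t: 12.9
eef_pos: [549.2, -117.0, 218.1]
tcp_rot: [3.138, -0.322, -0.1]
ft_force: [0.5, -0.2, -0.0]
opening: 0.45
```

```bash
python3 - <<'E'
from chute import *
go(bw([63,0,130]),Rlug(),45,maxt=36,maxr=.13)
S=read_camera("side");crop(S,285,240,340,330,7,"s16.png")
E
```

```text
t 12.9 p [ 549.2 -117.   218.1] rpy [ 3.138 -0.322 -0.1  ] F [ 0.5 -0.2 -0. ] op 0.45
[[0.0031,-0.0271,0.0057,-0.003,0.038,0.011,45],[0.0026,-0.0272,0.0058,-0.003,0.038,0.011,45],[0.002,-0.0272,0.0058,-0.003,0.038,0.011,45]]
```

View pics/s16.png

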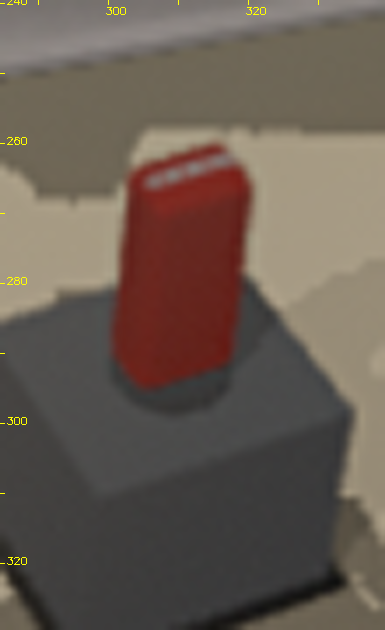

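The driver stands upright in its stand again, with its collar seated and the handle end at (310,263), the same as at the start. Going on to the lug.

Emit:
play_rows(moves=[[0.003, -0.027, 0.0055, -0.003, 0.038, 0.011, 45], [0.0025, -0.027, 0.0055, -0.003, 0.038, 0.011, 45], [0.002, -0.027, 0.0055, -0.003, 0.038, 0.011, 45], [0, 0, 0.002, 0, 0, 0, 45]])

```text
t: 13.35
eef_pos: [571.7, -27.6, 201.1]
tcp_rot: [-3.137, -0.441, -0.134]
ft_force: [0.2, 0.9, -0.5]
opening: 0.451
```

```bash
cat > lk.py <<'E'
from chute import *
import pickle,sys
n=sys.argv[1]
s,p,R=cur();S=read_camera("side");T=read_camera("top");pickle.dump((S,T,p,R),open(f"c{n}.pkl","wb"))
crop(S,255,145,350,245,7,f"s{n}.png")
B=RB().inv();print("TCP bed",B.apply(p-[P[0],P[1],60]).round(2),"Fbed",B.apply(s["ft_force"]).round(1),"M",B.apply(s["moment"]).round(2),"rel rot",(Rlug().inv()*R).as_rotvec().round(4))
go(bw(list(map(float,sys.argv[2:5]))),Rlug(),float(sys.argv[5]),maxt=float(sys.argv[6]) if len(sys.argv)>6 else 20)
E
python3 lk.py 17 63 0 45 45
```

```text
TCP bed [ 60.59   9.91 127.48] Fbed [-0.1  0.9 -0.5] M [-0.06  0.41  0.  ] rel rot [ 0.0048  0.0045 -0.0003]
t 13.45 p [572.1 -29.7 201.6] rpy [-3.138 -0.44  -0.134] F [-1.  -0.2 -0.3] op 0.448
[[0.0003,0.0016,0.0165,-0.001,-0.001,0,45.0],[0.0003,0.0016,0.0165,-0.001,-0.001,0,45.0],[0.0003,0.0016,0.0165,-0.001,-0.001,0,45.0],[0.0003,0.0016,0.0165,-0.001,-0.001,0,45.0],[0.0003,0.0016,0.0165,-0.001,-0.001,0,45.0]]
```

View pics/s17.png

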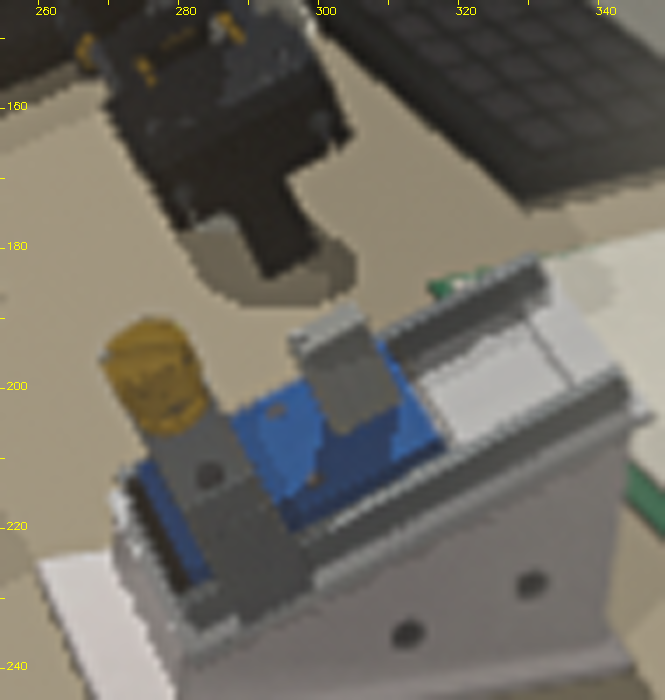

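Emit:
play_rows(moves=[[0.0005, 0.004, 0.01, -0.001, -0.001, 0, 45], [0.0005, 0.004, 0.01, -0.001, -0.001, 0, 45], [0, 0, 0.01, 0, 0, 0, 45]])

```text
t: 13.75
eef_pos: [585.9, -42.8, 174.3]
tcp_rot: [-3.14, -0.44, -0.136]
ft_force: [0.3, -0.1, -0.2]
opening: 0.452
```

```bash
python3 lk.py 18 63 0 45 45; python3 - <<'E'
from chute import *
import pickle
S,T,p,R=pickle.load(open("c18.pkl","rb"));crop(T,262,130,312,205,8,"t18.png")
for y in(20,33): print([proj(T,p+R.apply([x,y*e,14]))[0].round(1).tolist() for e in(-1,1) for x in(-10,10)])
E
```

```text
TCP bed [63.87 -3.21 96.38] Fbed [ 0.2 -0.1 -0.3] M [-0.02  0.39 -0.01] rel rot [0.0003 0.0034 0.0019]
t 13.85 p [585.5 -42.3 173.3] rpy [-3.14  -0.437 -0.136] F [ 0.5 -0.3  0.6] op 0.447
[[0,-0.0009,0.0169,0,0,-0.001,45.0],[0,-0.0009,0.0169,0,0,-0.001,45.0],[0,-0.0009,0.0169,0,0,-0.001,45.0]]
[[283.7, 169.8], [284.4, 163.5], [296.4, 171.0], [297.1, 164.7]]
[[279.6, 169.4], [280.3, 163.1], [300.5, 171.4], [301.2, 165.1]]
```

View pics/s18.png

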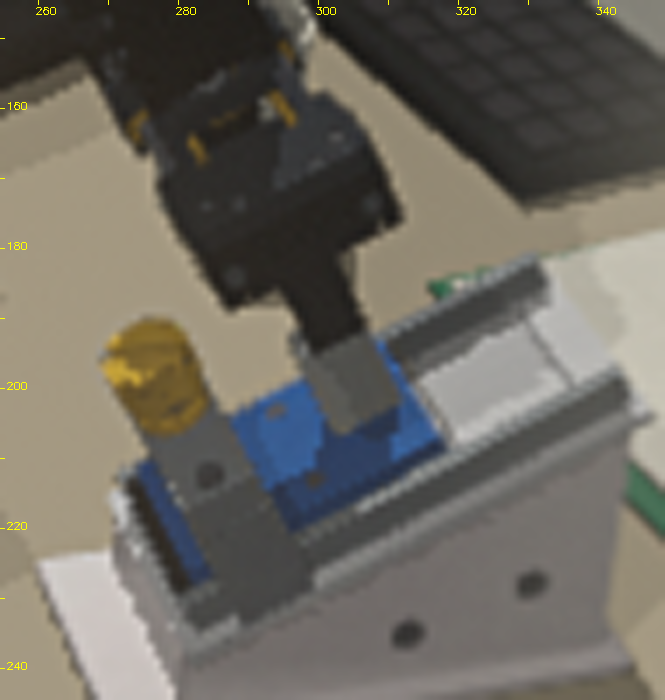

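View pics/t18.png

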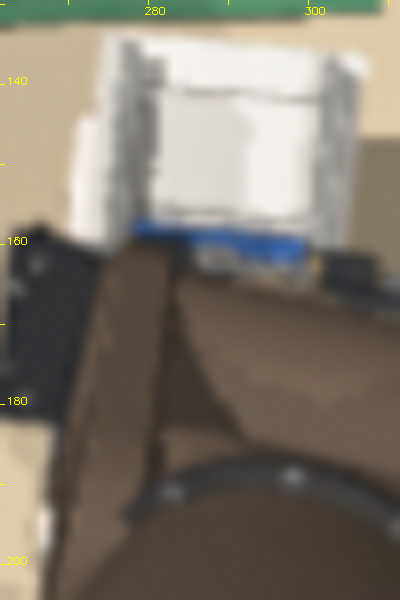

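Emit:
play_rows(moves=[[0, -0.0015, 0.017, 0, 0, -0.001, 45], [0, 0, 0.017, 0, 0, -0.001, 45]])

```text
t: 14.05
eef_pos: [600.6, -43.6, 143.0]
tcp_rot: [-3.141, -0.439, -0.135]
ft_force: [-0.2, -0.1, 0.1]
opening: 0.449
```

```bash
python3 lk.py 19 63 0 45 45
```

```text
TCP bed [63.92 -2.1  61.74] Fbed [-0.1 -0.1  0.2] M [-0.07  0.4   0.01] rel rot [-0.0001  0.0031  0.0009]
t 14.15 p [600.2 -43.6 141.6] rpy [-3.141 -0.436 -0.135] F [-0.8  0.1 -0.1] op 0.453
[[0,-0.0021,0.0157,0,0,-0.001,45.0]]
```

View pics/s19.png

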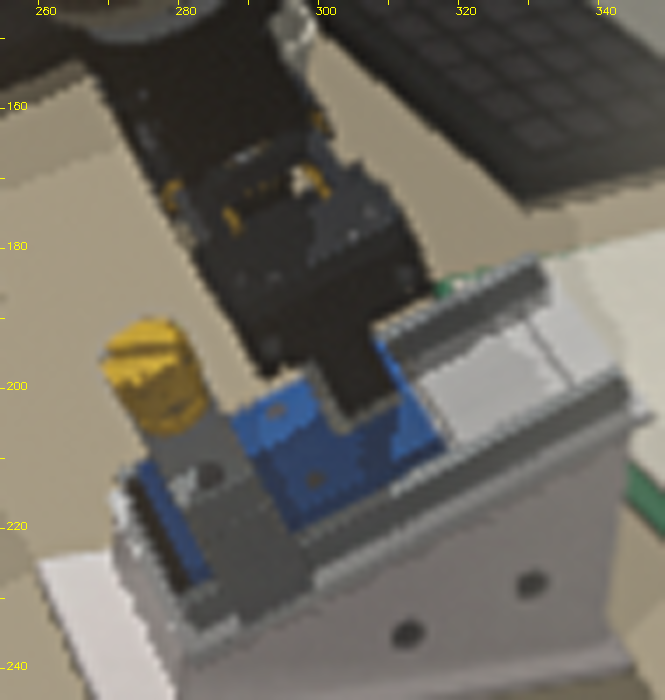

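Emit:
play_rows(moves=[[0, -0.002, 0.0135, 0, 0, -0.001, 45], [0, 0, 0.001, 0, 0, 0, 45]])

```text
t: 14.35
eef_pos: [606.9, -42.6, 128.4]
tcp_rot: [-3.141, -0.437, -0.134]
ft_force: [-0.8, 1.1, -0.6]
opening: 0.451
```

```bash
python3 lk.py 20 64 0 47 45
```

```text
TCP bed [63.22 -0.21 45.96] Fbed [-1.2  1.  -0.1] M [-0.02  0.44  0.07] rel rot [-0.0001  0.0005  0.0004]
t 14.45 p [606.9 -42.6 129.4] rpy [-3.142 -0.438 -0.134] F [0.  0.5 0.2] op 0.451
[[0.0003,-0.0002,-0.0001,0,-0.002,0,45.0]]
```

View pics/s20.png

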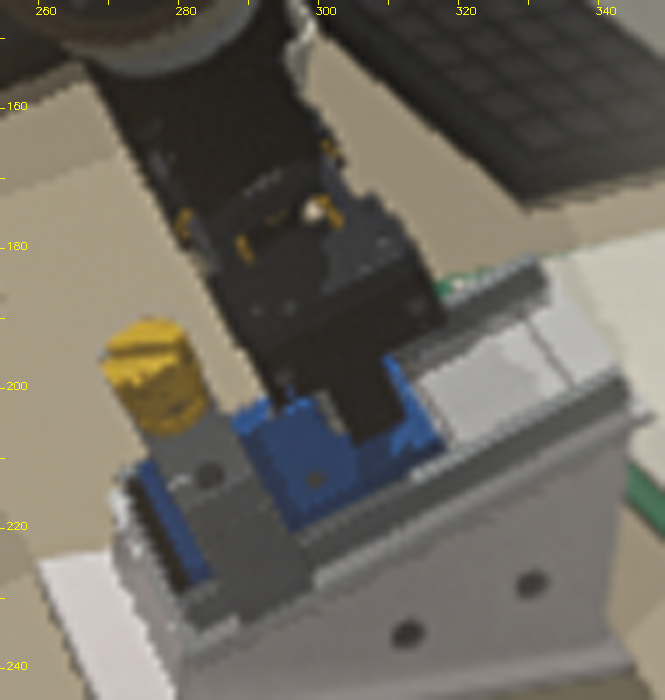

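Emit:
play_rows(moves=[[0, 0, 0.0007, 0, 0, 0, 0], [0, 0, 0.0007, 0, 0, 0, 0], [0, 0, 0.0007, 0, 0, 0, 0], [0, 0, 0.0007, 0, 0, 0, 0], [0, 0, 0.0007, 0, 0, 0, 0]])

```text
t: 14.95
eef_pos: [608.4, -42.6, 128.6]
tcp_rot: [-3.142, -0.441, -0.134]
ft_force: [-11.5, -1.0, 14.9]
opening: 0.166
```

```bash
python3 lk.py 21 64 0 47 0
```

```text
TCP bed [64.7  -0.   45.47] Fbed [-3.9 -2.6 18.2] M [0.03 1.09 0.07] rel rot [ 0.0001  0.0046 -0.    ]
t 15.05 p [608.4 -42.6 128.6] rpy [-3.142 -0.441 -0.134] F [-4.9  0.6  7.9] op 0.165
[[-0.0007,0,-0.0015,0,-0.005,0,0.0]]
```

Emit:
play_rows(moves=[[0.006, 0, 0, 0, -0.002, 0, 0], [0.008, 0, 0.0003, 0, -0.001, 0, 0]])

```text
t: 15.25
eef_pos: [618.5, -43.7, 133.4]
tcp_rot: [-3.141, -0.432, -0.134]
ft_force: [-13.1, 1.6, 7.4]
opening: 0.168
```

```bash
python3 lk.py 22 118 0 45.5 0 8
```

```text
TCP bed [75.9   0.23 45.59] Fbed [-8.8 -0.2 12.3] M [0.05 1.68 0.08] rel rot [ 0.0006 -0.0046 -0.0002]
t 15.35 p [620.  -44.  134.1] rpy [-3.141 -0.435 -0.134] F [-3.7  0.6  3.4] op 0.167
[[0.0067,0,0,0,0,0,0.0],[0.0067,0,0,0,0,0,0.0],[0.0067,0,0,0,0,0,0.0],[0.0067,0,0,0,0,0,0.0],[0.0067,0,0,0,0,0,0.0],[0.0067,0,0,0,0,0,0.0]]
```

Emit:
play_rows(moves=[[0.007, 0, -0.0003, 0, 0.001, 0, 0], [0.007, 0, 0, 0, 0, 0, 0], [0.007, 0, 0, 0, 0, 0, 0]])

```text
t: 15.65
eef_pos: [637.2, -46.1, 142.2]
tcp_rot: [-3.141, -0.43, -0.134]
ft_force: [-5.5, -0.1, 1.6]
opening: 0.164
```

```bash
python3 lk.py 23 120 0 45.5 0 8
```

```text
TCP bed [96.77  0.31 45.63] Fbed [-4.3 -0.8  3.7] M [0.1  0.98 0.03] rel rot [ 0.0008 -0.0059 -0.0003]
t 15.75 p [638.3 -46.4 142.7] rpy [-3.141 -0.433 -0.134] F [-0.5  0.6  2.1] op 0.166
[[0.0073,0.0001,0,0,0.001,0,0.0],[0.0073,0.0001,0,0,0.001,0,0.0],[0.0073,0.0001,0,0,0.001,0,0.0]]
```

View pics/s23.png

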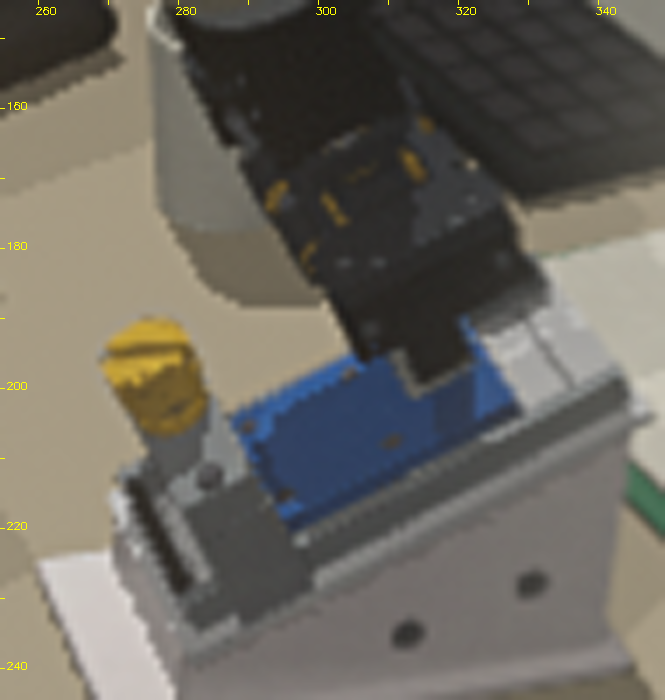

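Emit:
play_rows(moves=[[0.0075, 0, 0, 0, 0.001, 0, 0], [0.0075, 0, 0, 0, 0.001, 0, 0], [0.0075, 0, 0, 0, 0.001, 0, 0]])

```text
t: 16.05
eef_pos: [657.4, -48.8, 151.7]
tcp_rot: [-3.141, -0.433, -0.134]
ft_force: [-4.1, -0.0, 0.5]
opening: 0.164
```

```bash
python3 lk.py 24 126 0 45.5 0 8
```

```text
TCP bed [119.26   0.37  45.62] Fbed [-3.5 -0.6  2.2] M [0.08 0.93 0.06] rel rot [ 0.0009 -0.0038 -0.0004]
t 16.15 p [658.5 -49.  152.2] rpy [-3.141 -0.435 -0.134] F [-1.5  1.   1.5] op 0.165
[[0.0055,0.0003,0.0001,-0.001,0.001,0,0.0]]
```

View pics/s24.png

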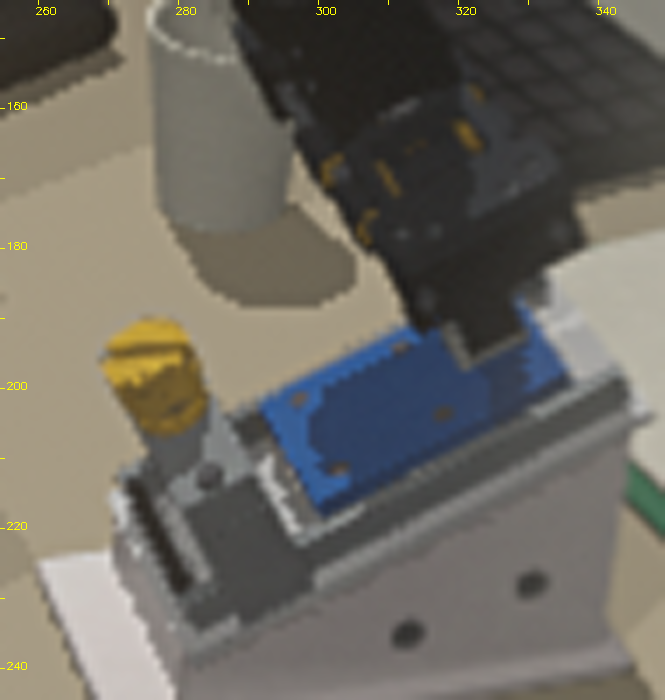

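Emit:
play_rows(moves=[[0.005, 0, -0.006, 0, 0, 0, 0], [0.005, 0, -0.011, 0, 0, 0, 0], [0.007, 0, -0.014, 0, 0, 0, 0], [0.007, 0, -0.014, 0, 0, 0, 0], [0.007, 0, -0.014, 0, 0, 0, 0]])

```text
t: 16.65
eef_pos: [660.2, -49.4, 219.6]
tcp_rot: [-3.141, -0.428, -0.134]
ft_force: [-0.6, 0.6, -4.1]
opening: 0.166
```

```bash
python3 lk.py 25 126 0 45.5 0 50;python3 - <<'E'
from chute import *
import pickle
S,T,p,R=pickle.load(open("c12.pkl","rb"));crop(S,190,165,260,200,10,"s_pad.png");crop(T,165,180,215,245,9,"t_pad.png")
E
```

```text
TCP bed [150.5    0.19 105.92] Fbed [-2.4  0.5 -3.5] M [-0.02  0.6   0.01] rel rot [ 0.0008 -0.0079  0.    ]
t 16.75 p [661.2 -49.5 221.4] rpy [-3.141 -0.433 -0.134] F [ 1.  -0.6 -4.5] op 0.166
[[-0.013,0.0001,0.0309,0,0.002,0,0.0],[-0.013,0.0001,0.0308,0,0.002,0,0.0]]
```

View pics/s25.png

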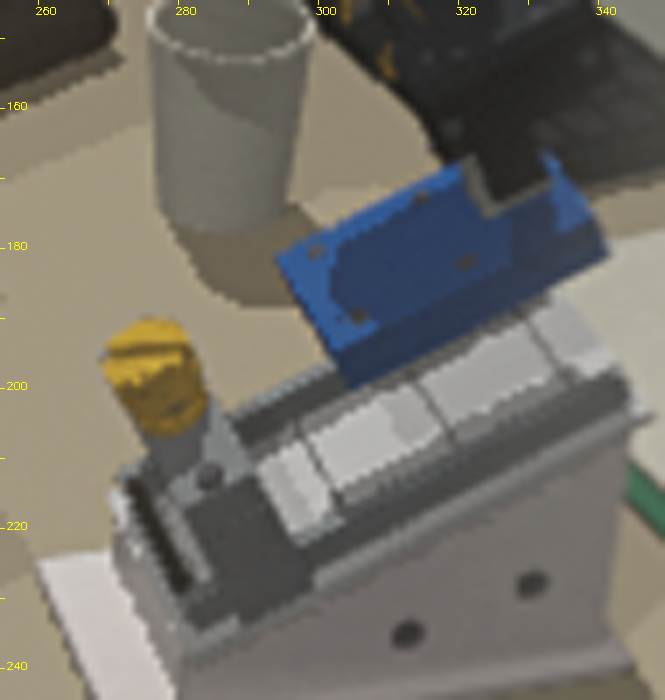

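View pics/s_pad.png

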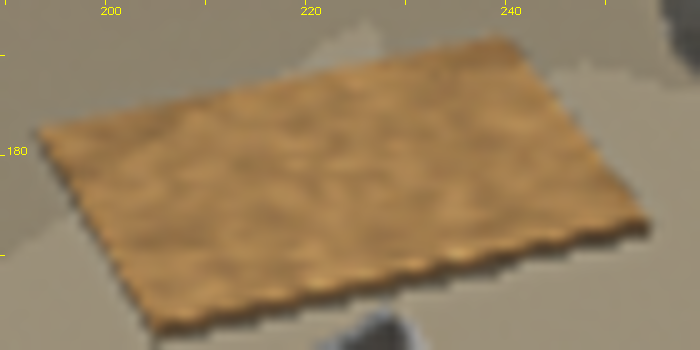

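View pics/t_pad.png

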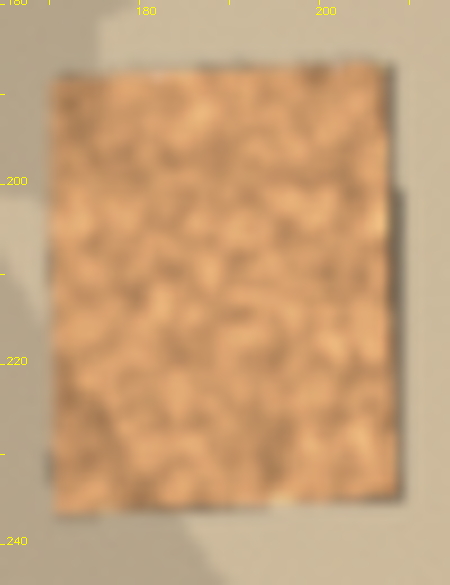

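```bash
python3 - <<'E'
from chute import *
import pickle
S,T,p,R=pickle.load(open("c12.pkl","rb"))
s=lambda x,y:np.array([x/10+189.5,y/10+164.5]); t=lambda x,y:np.array([x/9+164.5,y/9+179.5])
inv=lambda c,m,z:least_squares(lambda q:(proj(c,[q[0],q[1],z])-m)[0],[480,320]).x
for c,k in((S,[s(38,132),s(508,37),s(648,225),s(155,325)]),(T,[t(50,75),t(390,62),t(402,500),t(53,512)])):
    Q=np.array([inv(c,m,6) for m in k]);e=np.diff(np.r_[Q,Q[:1]],axis=0);print(Q.round(0).tolist(),Q.mean(0).round(1),np.linalg.norm(e,axis=1).round(1),np.arctan2(e[:,1],e[:,0]).round(3))
E
```

```text
[[406.0, 358.0], [576.0, 362.0], [576.0, 231.0], [409.0, 231.0]] [491.7 295.6] [170.4 131.1 167.2 126.9] [ 0.021 -1.571  3.138  1.595]
[[577.0, 364.0], [577.0, 232.0], [407.0, 230.0], [406.0, 362.0]] [491.7 297.1] [132.  170.8 132.3 170.3] [-1.566 -3.127  1.572  0.013]
```

```bash
python3 - <<'E'
from chute import *
go([526.4,296.8,170],down(.01),0,maxt=36,maxr=.13)
S=read_camera("side");T=read_camera("top")
print(state()["joints"].round(2))
E
```

```text
t 16.75 p [661.2 -49.5 221.4] rpy [-3.141 -0.433 -0.134] F [ 1.  -0.6 -4.5] op 0.166
[[-0.0168,-0.0296,-0.0026,0.003,-0.039,-0.013,0],[-0.0165,-0.0298,-0.0019,0.003,-0.039,-0.013,0],[-0.0162,-0.03,-0.0011,0.003,-0.039,-0.013,0],[-0.0158,-0.0302,-0.0004,0.003,-0.039,-0.013,0],[-0.0154,-0.0304,0.0003,0.003,-0.039,-0.013,0],[-0.015,-0.0306,0.001,0.003,-0.039,-0.013,0],[-0.0146,-0.0308,0.0016,0.003,-0.039,-0.013,0],[-0.0141,-0.031,0.0023,0.003,-0.039,-0.013,0]]
[[-0.0136,-0.0311,0.0029,0.003,-0.039,-0.013,0],[-0.0131,-0.0313,0.0035,0.003,-0.039,-0.013,0],[-0.0125,-0.0315,0.0041,0.003,-0.039,-0.013,0]]
[-0.18  0.43  1.77  0.04  0.51  1.49]
```

Emit:
play_rows(moves=[[0.008, -0.01, -0.019, 0, 0, 0, 0], [0.008, -0.025, -0.019, 0, 0, 0, 0], [-0.002, -0.032, -0.003, 0.003, -0.039, -0.013, 0], [-0.01, -0.032, 0, 0.003, -0.039, -0.013, 0], [-0.015, -0.03, 0, 0.003, -0.039, -0.013, 0], [-0.016, -0.03, 0.001, 0.003, -0.039, -0.013, 0], [-0.016, -0.03, 0.002, 0.003, -0.039, -0.013, 0], [-0.016, -0.03, 0.003, 0.003, -0.039, -0.013, 0]])

```text
t: 17.65
eef_pos: [607.5, 179.1, 226.1]
tcp_rot: [3.134, -0.175, -0.057]
ft_force: [-1.0, -0.3, -4.2]
opening: 0.166
```

```bash
python3 - <<'E'
from chute import *
go([526.4,296.8,170],down(.01),0,maxt=36,maxr=.13)
E
```

```text
t 17.65 p [607.5 179.1 226.1] rpy [ 3.134 -0.175 -0.057] F [-1.  -0.3 -4.2] op 0.166
[[-0.0192,-0.0226,0.0078,0.003,-0.035,-0.013,0],[-0.0186,-0.0229,0.0086,0.003,-0.035,-0.013,0],[-0.018,-0.0231,0.0093,0.003,-0.035,-0.013,0],[-0.0173,-0.0233,0.0099,0.003,-0.035,-0.013,0],[-0.0167,-0.0235,0.0106,0.003,-0.035,-0.013,0]]
```

Emit:
play_rows(moves=[[-0.019, -0.0225, 0.008, 0.003, -0.035, -0.013, 0], [-0.0185, -0.023, 0.0085, 0.003, -0.035, -0.013, 0], [-0.018, -0.023, 0.0095, 0.003, -0.035, -0.013, 0], [-0.0175, -0.0235, 0.01, 0.003, -0.035, -0.013, 0], [-0.012, -0.017, 0.008, 0.003, -0.033, -0.013, 0], [0, 0, 0, 0, 0, 0, 0]])

```text
t: 18.25
eef_pos: [524.3, 297.6, 163.8]
tcp_rot: [-3.141, 0.015, 0.015]
ft_force: [1.1, -0.6, -4.4]
opening: 0.17
```

```bash
cat > lp.py <<'E'
from chute import *
import pickle,sys
n=sys.argv[1];z=float(sys.argv[2]);mt=float(sys.argv[3]);cl=float(sys.argv[4])
s,p,R=cur();S=read_camera("side");T=read_camera("top");pickle.dump((S,T,p,R),open(f"c{n}.pkl","wb"))
crop(S,185,95,285,215,6,f"s{n}.png");crop(T,160,130,225,245,6,f"t{n}.png")
print(s["moment"].round(2))
go([526.4,296.8,z],down(.01),cl,maxt=mt)
E
python3 lp.py 26 110 15 0
```

```text
[-0.02 -0.05 -0.01]
t 18.35 p [525.7 296.1 165. ] rpy [-3.141  0.011  0.014] F [ 0.2 -0.2 -3.4] op 0.168
[[0.0003,-0.0002,0.0137,0,0.003,0.001,0.0],[0.0003,-0.0002,0.0137,0,0.003,0.001,0.0],[0.0003,-0.0002,0.0137,0,0.003,0.001,0.0],[0.0002,-0.0002,0.0137,0,0.003,0.001,0.0]]
```

View pics/s26.png

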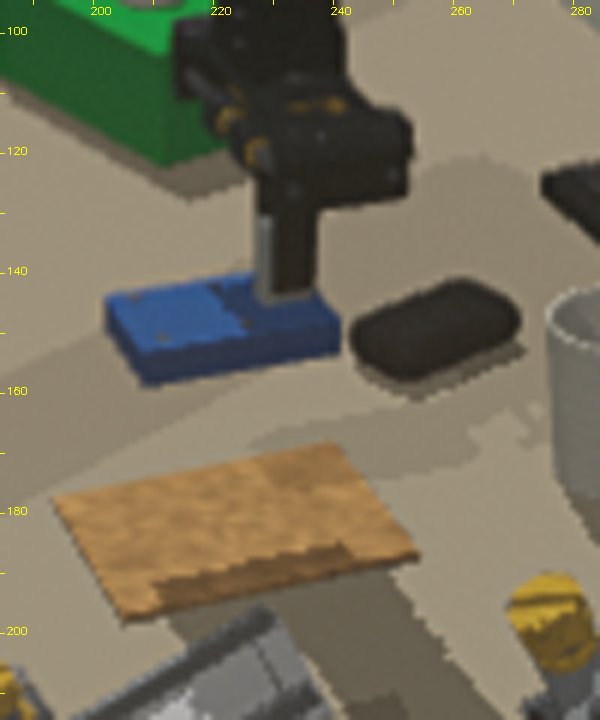

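Emit:
play_rows(moves=[[0.0003, 0, 0.03, 0, 0.003, 0, 0], [0, 0, 0.03, 0, 0.003, 0, 0], [0, 0, 0.02, 0, 0.002, 0, 0], [0, 0, 0.01, 0, 0, 0, 0]])

```text
t: 18.75
eef_pos: [530.5, 293.7, 76.1]
tcp_rot: [-3.138, -0.008, 0.01]
ft_force: [0.0, 0.3, -4.5]
opening: 0.169
```

```bash
python3 lp.py 27 55 5 0
```

```text
[ 0.01  0.07 -0.02]
t 18.85 p [530.3 293.9  76.4] rpy [-3.138 -0.007  0.01 ] F [-0.3 -0.2 -3.8] op 0.172
[[-0.0008,-0.0006,0.0043,-0.001,-0.001,0,0.0],[-0.0008,-0.0006,0.0043,-0.001,-0.001,0,0.0],[-0.0008,-0.0006,0.0043,-0.001,-0.001,0,0.0],[-0.0008,-0.0006,0.0043,-0.001,-0.001,0,0.0],[-0.0008,-0.0006,0.0043,-0.001,-0.001,0,0.0]]
```

Emit:
play_rows(moves=[[-0.002, -0.0015, 0.009, -0.002, -0.005, 0, 0], [-0.002, -0.001, 0.009, -0.001, -0.003, 0, 0], [-0.0005, 0, 0.005, 0, -0.001, 0, 0]])

```text
t: 19.15
eef_pos: [527.7, 296.6, 55.1]
tcp_rot: [-3.14, -0.003, 0.009]
ft_force: [-0.0, -0.7, -3.2]
opening: 0.172
```

```bash
python3 lp.py 28 51.5 2 0
```

```text
[-0.06  0.07 -0.06]
t 19.25 p [527.5 296.5  54.9] rpy [-3.14e+00 -2.00e-03  9.00e-03] F [ 0.5 -1.1 -4.2] op 0.171
[[-0.0006,-0.0002,0.0017,-0.001,-0.001,-0.001,0.0],[-0.0006,-0.0002,0.0017,-0.001,-0.001,-0.001,0.0]]
```

View pics/s28.png

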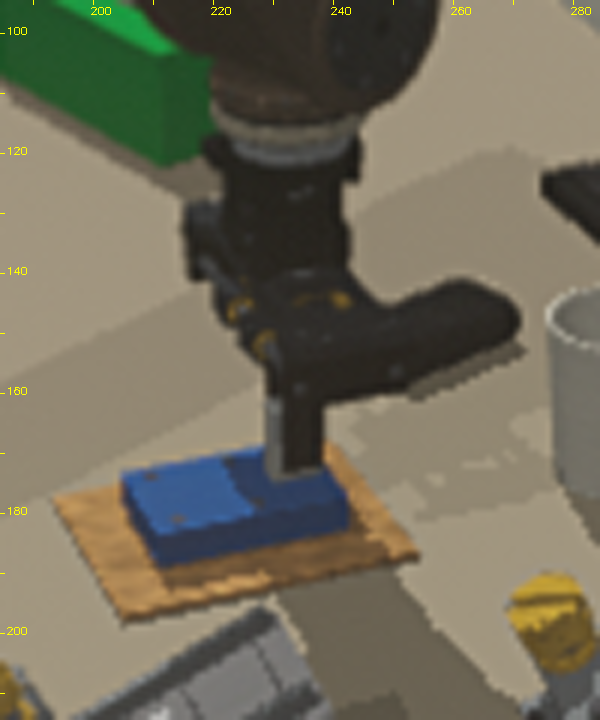

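Emit:
play_rows(moves=[[-0.0005, 0, 0.002, 0, -0.001, 0, 0], [0, 0, 0.002, 0, 0, 0, 0]])

```text
t: 19.45
eef_pos: [527.3, 296.7, 51.3]
tcp_rot: [-3.139, -0.002, 0.009]
ft_force: [-0.2, 0.6, -4.3]
opening: 0.168
```

```bash
python3 lp.py 29 51 2 0
```

```text
[-0.    0.03 -0.05]
t 19.55 p [527.3 296.7  51.2] rpy [-3.14e+00 -2.00e-03  9.00e-03] F [ 0.3 -0.4 -4.5] op 0.168
[[-0.0009,-0.0001,0.0002,-0.002,-0.002,-0.001,0.0]]
```

Emit:
play_rows(moves=[[0, 0, 0.0015, -0.001, -0.001, 0, 0]])

```text
t: 19.65
eef_pos: [527.4, 296.8, 50.4]
tcp_rot: [-3.14, -0.001, 0.009]
ft_force: [-7.4, -3.8, 21.3]
opening: 0.167
```

Emit:
play_rows(moves=[[0, 0, 0.0015, 0, -0.001, 0, 0]])

```text
t: 19.75
eef_pos: [527.4, 296.8, 50.5]
tcp_rot: [-3.14, -0.001, 0.009]
ft_force: [-7.4, -3.8, 20.6]
opening: 0.167
```

Emit:
play_rows(moves=[[0, 0, -0.0003, 0, 0, 0, 0], [0, 0, 0.0003, 0, 0, 0, 30], [0, 0, 0.0007, 0, 0, 0, 40], [0, 0, 0.001, 0, 0, 0, 40]])

```text
t: 20.15
eef_pos: [528.4, 297.2, 50.3]
tcp_rot: [-3.139, -0.004, 0.009]
ft_force: [-0.3, -0.6, 0.7]
opening: 0.357
```

```bash
python3 lp.py 30 180 35 42
```

```text
[0.01 0.12 0.  ]
t 20.25 p [528.2 297.1  50.1] rpy [-3.139e+00 -3.000e-03  9.000e-03] F [-0.6  0.4 -0.2] op 0.388
[[-0.0004,0,-0.0325,-0.001,-0.001,0,42.0],[-0.0004,0,-0.0325,-0.001,-0.001,0,42.0],[-0.0004,0,-0.0325,-0.001,-0.001,0,42.0],[-0.0004,0.0001,-0.0325,-0.001,-0.001,0,42.0]]
```

View pics/s30.png

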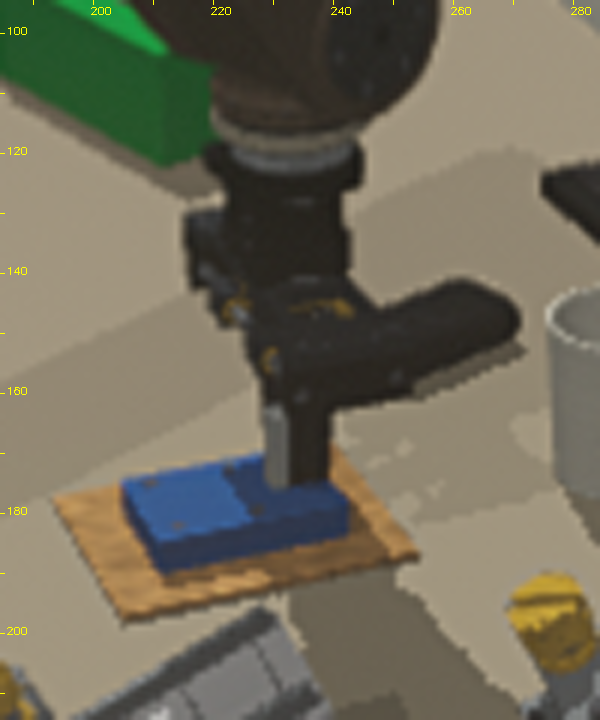

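Released. Rising straight up.

Emit:
play_rows(moves=[[0, 0, -0.02, 0, 0, 0, 42], [0, 0, -0.032, 0, 0, 0, 42], [0, 0, -0.04, 0, 0, 0, 42], [0, 0, -0.045, 0, 0, 0, 42], [0, 0, -0.045, 0, 0, 0, 42], [-0.02, 0, -0.04, 0, 0, 0, 42], [0, 0, 0, 0, 0, 0, 42]])

```text
t: 20.95
eef_pos: [507.0, 296.2, 278.7]
tcp_rot: [-3.141, 0.001, 0.009]
ft_force: [0.6, -0.3, -1.0]
opening: 0.421
```

```bash
python3 - <<'E'
from chute import *
import pickle
s,p,R=cur();S=read_camera("side");T=read_camera("top");pickle.dump((S,T),open("c31.pkl","wb"))
print(s["t"],p,s["ft_force"])
for n,c in(("s31",S),("t31",T)): cv2.imwrite(f"pics/{n}.png",cv2.resize(c["img"][:,:,::-1],(768,576),interpolation=cv2.INTER_CUBIC))
crop(S,262,178,290,206,24,"s31z.png")
# block flatness check: change of moved things vs. start
S0,T0=pickle.load(open("c0.pkl","rb"))
for n,a in(("cup",(275,140,300,180)),("mouse",(240,138,275,162)),("box",(350,258,402,298))):
    d=np.abs(S["img"][a[1]:a[3],a[0]:a[2]].astype(int)-S0["img"][a[1]:a[3],a[0]:a[2]]).max(2);print(n,d.mean(),np.percentile(d,95))
E
```

```text
20.95 [507.03088894 296.23309158 278.71373325] [ 0.58405974 -0.28072666 -0.96141062]
cup 2.275 13.0
mouse 3.732142857142857 14.0
box 2.121153846153846 5.0
```

View pics/s31.png

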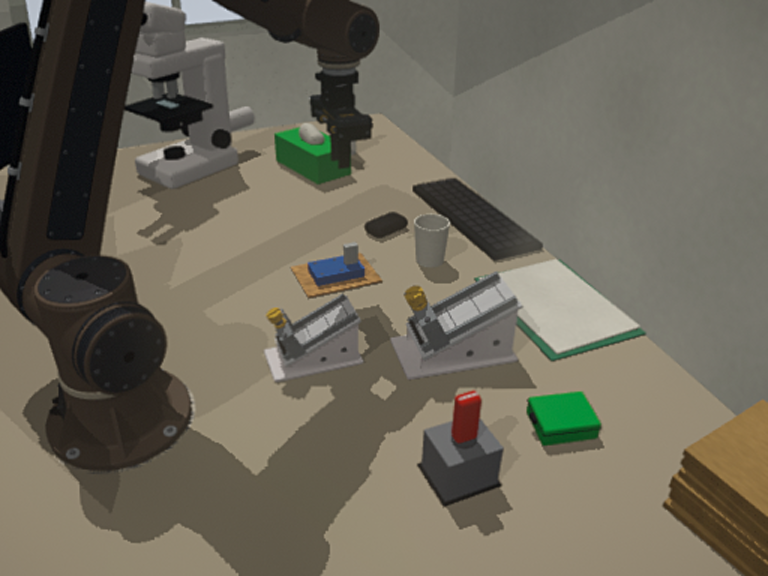

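View pics/t31.png

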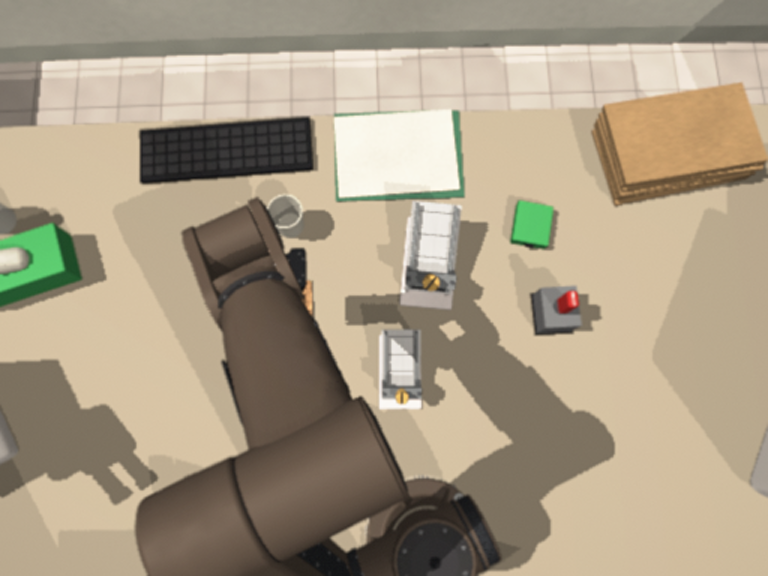

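View pics/s31z.png

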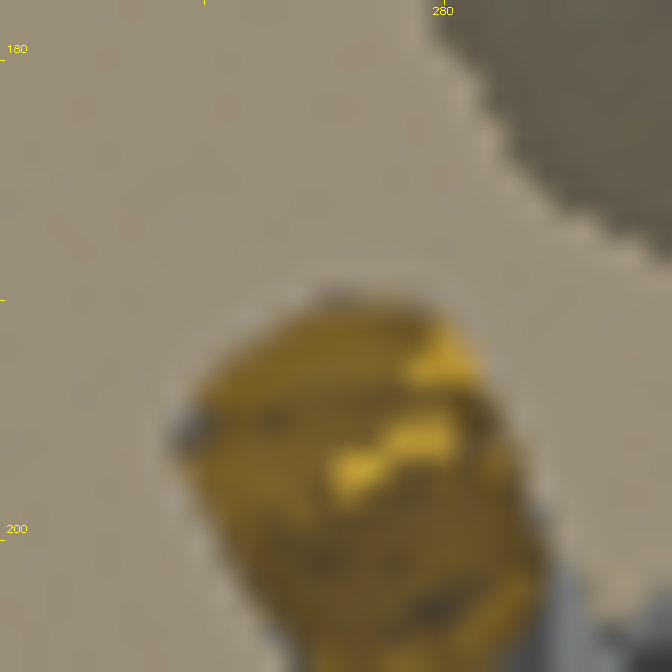

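```bash
python3 - <<'E'
from chute import *
import pickle
S,T=pickle.load(open("c31.pkl","rb"))
for th in(3.4,3.6,3.8,4.0):
  a=[proj(T,bw([e*17*np.cos(th),-e*17*np.sin(th),104-1.59*th]))[0] for e in(-1,1)];d=a[1]-a[0];print(th,(np.degrees(np.arctan2(d[1],d[0]))%180).round(1))
crop(T,272,175,302,203,14,"a.png");crop(S,190,155,260,205,8,"b.png")
a=cv2.imread("pics/a.png");b=cv2.imread("pics/b.png");a=cv2.resize(a,(429,400));cv2.imwrite("pics/f.png",cv2.resize(np.hstack([a,b]),None,fx=.8,fy=.8))
E
```

```text
3.4 111.4
3.6 122.9
3.8 134.3
4.0 145.6
```

View pics/f.png

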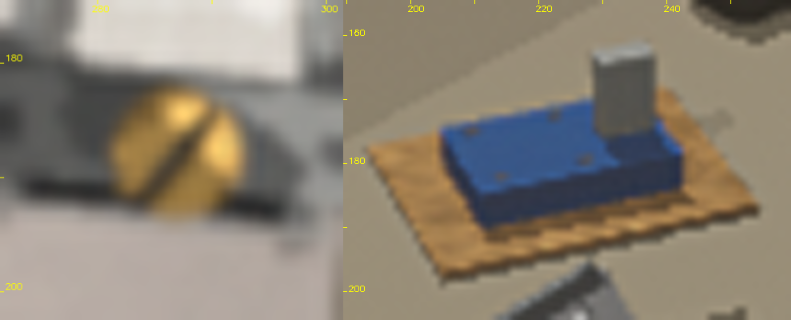

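```bash
python3 -c "
from cell import *
print(state()['t']);print(job_done())"
```

```text
21.05
the job is handed in; nothing more can be done
None
```

The stop is set, and the block is on the cork pad. The driver is back in its stand, and I handed the job in at 21 s of the 72 s allowed.

- **Stop:** I turned the screw clockwise from about 1.88 rad to about 3.7 rad. The last slot readings were 3.77 (side view, just after turning) and 3.67 (top view, at the end). Either way the nose was pushed in about 1.9–2.0 mm, inside the 1–3 mm wanted.
- **Order:** I returned the driver to its stand before drawing the block, because the arm has only one gripper. Your text lists the driver's return last.
- **Block:** I drew it about 55 mm straight up the chute, with a drag of 4–9 N under the nose. Part of the higher figure came from my own grip pressing down about 12 N at the start. I then lifted it clear and set it flat, near the middle of the pad. It touched the pad at about 21 N before I let go.
- **Driver:** It is upright with its collar seated, turned about 0.24 rad from how it stood at first. Seating it peaked at about 42 N at the wrist, carried through the driver.
- **Other objects:** The last side view shows the cup, slide box and mouse unchanged from the start.

One disagreement: early camera heights on the chute read about 2 mm low. I corrected for that by lining the blade up with the slot in the side view and by feel as it went in.

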